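# Scrape used test cassettes off the drying tray

## Task

Three used test cassettes are stuck to the hinged drying tray. Set the yellow tub on the bench squarely under the tray's open lip and tip the tray up by its blue side handle to its stop, then scrape all three cassettes down into the tub with the red-handled scraper and hang the scraper back in its rest. Leave the tray tipped and the tub in place, never touch the cassettes with the fingers, and do not disturb the other things on the bench.

Things in the scene. Friction and masses are not known exactly. Their poses are not given: they have to be found in the camera images.
- stand: Fixed dark steel stand of the tray. Origin on the bench right below the middle of the lip of the flat tray; +x runs from the lip to the tray's closed back (roughly away from the robot), y along the lip. Hinge posts at x = 25 to 45, y = +-79 to +-95 mm, up to z = 130 mm. Base plate 10 mm high over x = 25 to 185, y = +-100 mm, rear support at x = 160 to 180; ahead of x = 25 the bench is free.
- hinge (a point): Middle of the tray's fixed hinge axis: at x = 35 mm, z = 115 mm in the stand's frame, the axis along the stand's y. Friction holds the tray at any angle: it takes about 12 N upward at the handle to move it, and more than about 5 N down on its back part lowers it again.
- tray (a joint): Tip angle of the aluminium tray, rad: 0 flat (start), 0.5 against its stop, back up and lip down. Floor top lies in the plane of the hinge axis: 165 mm from the lip (35 mm ahead of the hinge) to the back wall, 144 mm wide inside, 6 mm thick. Side and back walls are 4 mm thick, 19 mm over the floor; the lip end is open. The cassettes do not slide by themselves even when it is tipped.
- tray_lip (a point): Middle of the open lip edge on the floor's top face; turns with the tray: +x up the floor to the back wall, y along the lip, z normal to the floor. Flat it is 115 mm over the bench, fully tipped 98 mm.
- tray_handle (a point): Grip point of the tray's blue round handle: bar 12 mm in diameter sticking 50 mm out of the left (+y) side wall, parallel to the hinge, 95 mm behind the hinge axis and 12 mm over the floor's plane (tray flat: 127 mm over the bench). The point is on the bar's axis, 20 mm from its free end, 106 mm from the tray's middle. Axes turn with the tray.
- tub: Loose yellow open tub, outside 115 (x) x 150 (y) x 70 mm high, walls 4 mm, about 220 g. Origin: middle of its underside. On each short side a grip lug sticks out to y = +-109 mm: 12 mm thick in x, centred at x = -15 mm, z = 38 to 68 mm. Well placed, its origin is about 50 mm ahead of the stand's origin (stand x = -50, y = 0) with its long side along the lip.
- scraper: Loose scraper, about 180 g: steel blade 120 mm wide (y), 4 mm thick (x), from its lower edge at z = 0 to z = 85 mm; red bar handle along y, 14 mm in diameter, 184 mm long, axis at z = 95 mm, with a flat-sided red grip block in its middle, 18 (x) x 50 (y) mm, z = 80 to 116 mm. Origin: middle of the blade's lower edge. Either face may lead.
- rest: Fixed white rest, foot 90 (x) x 180 (y) mm, origin under its middle. Two posts at y = +-75 mm, 10 mm thick, end in V forks open upward (bottom at z = 108 mm, tips at z = 130, x = +-23 mm) that carry the ends of the scraper's bar. Hanging, the scraper's origin is at x = 0, y = 0, z = 23 mm in this frame, its axes agreeing or half a turn round.
- cassette1: Used white test cassette 1, rigid, 62 (x) x 26 (y) x 8 mm, about 25 g, sticky back. Origin: middle of its underside. Starts lying on the tray floor, long side roughly along the lip; together they lie between 5 and 135 mm from the lip.
- cassette2: Used white test cassette 2, rigid, 62 (x) x 26 (y) x 8 mm, about 25 g, sticky back. Origin: middle of its underside. Starts lying on the tray floor, long side roughly along the lip; together they lie between 5 and 135 mm from the lip.
- cassette3: Used white test cassette 3, rigid, 62 (x) x 26 (y) x 8 mm, about 25 g, sticky back. Origin: middle of its underside. Starts lying on the tray floor, long side roughly along the lip; together they lie between 5 and 135 mm from the lip.
- vial_a: Bystander, not to be disturbed: slim amber bottle with red cap, 40 mm across, 165 mm tall. Origin: middle of its underside.
- vial_b: Bystander, not to be disturbed: slim white bottle with blue cap, 40 mm across, 150 mm tall. Origin: middle of its underside.
- flask_a: Bystander, not to be disturbed: amber bottle with green cap, 68 mm across, 180 mm tall. Origin: middle of its underside.
- flask_b: Bystander, not to be disturbed: grey jar with white lid, 72 mm across, 140 mm tall. Origin: middle of its underside.
- beaker: Bystander, not to be disturbed: clear glass beaker, 68 mm across, 85 mm tall. Origin: middle of its underside.
- tip_box: Bystander, not to be disturbed: blue box, 75 x 65 mm, 50 mm tall. Origin: middle of its underside.
Things that resemble listed ones, but are neither listed nor needed, are in the scene too. There is more than one size of the scraper; the one meant has the size given above. Several things have the shape of the tub; the one meant has the colours described above.

How it is judged:
By the outcome, as a careful person would: the job done as asked, in the order asked, and still so for the second after the job is handed in, with the robot touching nothing.
It also fails if it takes over 72 s, if anything falls off the work surface, if the arm or the gripper's body presses on something with over 40 N, if the wrist force passes 120 N, or if a joint passes its speed limit or range.

## Robot

A 7-joint arm with a two-finger parallel gripper is mounted at the origin on the work surface. World frame = base frame: x ahead of the robot, y to its left, z up, the work surface at z = 0. Lengths are in m, angles in rad, forces in N, time in s.
With the tool pointing down it reaches from about 0.425 to 0.875 m from the base axis. Payload 4.7 kg.
Tool frame: the origin (TCP) lies at the very end of the fingers, on their centre line; the grasp point (between the pads) lies 19 mm behind it; x points along the fingers, z is the direction in which the jaws open and shut, and the axes are right-handed (so a half turn about x gives the same grasp; the last joint's range is limited). The gripper opens to 87 mm and grips with 3 to 60 N. Pads are 19 mm wide; open, the fingers measure 117 mm over their backs; the gripper's body (75 mm by 190 mm) begins 51 mm behind the grasp point.
Start: joints at [1.219, 0.321, -0.07, 1.45, 0.023, 1.371, -0.057], TCP at [0.232, -0.607, 0.196] pointing down, gripper open.
Joint ranges: [-2.86, 2.86], [-0.3, 2.09], [-1.38, 1.24], [0.06, 2.45], [-1.56, 4.7], [0.09, 2.05], [-2.69, 2.69]. Speed limits (rad/s): [2.57, 2.57, 3.14, 3.14, 3.14, 3.14, 3.14].

## Interface

Orientations are given as a rotation vector (axis times angle).
In Python, from bench import telemetry, viewer, workorder gives the robot as it stands.
- The arm moves only by the shell command python3 -m creep 'ROWS' [FORCE]. ROWS is JSON, a list of rows, each an object of numbers: "fingers": the opening, from 0 (shut) to 1 (fully open); "x", "y", "z": the shift along the tool's x, y, z in units of 40 mm (1.0 is 40 mm); "twist": the turn about the tool's x in units of 5 degrees (1.0 is 5 degrees). In form: [{"fingers": .., "x": .., "y": .., "z": .., "twist": ..}, ...]. A call has 1 to 20 rows; each row is the pose to reach, as a shift and turn from the pose commanded when the call began, along the tool's axes at that moment; what a row does not reach only later rows make up. A row lasts 1/12 s, in which the tool goes at most 41.7 mm and 7.16 degrees, less where a joint would pass 70% of its speed; a pose out of reach is approached as far as the arm can. A call with a gripper value outside its range is refused whole. The fingers move at their own pace and stop on an object; FORCE is the grip in N (left out, the last holds). Time passes only in rows, so rows that repeat a pose let the fingers close. It gives the time, the measured TCP pose, the force and the opening at its end, in the units of the state.
- telemetry.get_state(): the state, without advancing time (a new reading comes with each control period).
- viewer.get_image(name): name is "scene" or "top" or "wrist"; returns a dict with "pixels" (480x640x3 uint8, red, green, blue), "z_map" (480x640 float32, m along the optical axis (not along the pixel's ray), 0 where there is no reading), "K" (3x3 intrinsics, pixels), "xyz" and "attitude" of the camera in the world. Camera axes: x right, y up, looking along -z (the intrinsics and any distortion apply to the point x, -y, -z); pixel columns grow to the right and rows downward; lengths in m; the calibration is good to about 2 mm. A picture is of the moment at which its call begins.
- workorder.close_job(): hands the job in, once; it reports no verdict.
The state is a dict: "time": time; "joint_positions": joint angles; "qd": joint speeds; "joint_torque": joint torques, N m; "position": TCP position; "tool_rot": TCP orientation; "ft_force": force on the tool from outside, world axes, zero at the start; "torque": the same for the moment, N m; "grip_width": opening from 0.0 (shut) to 1.0 (fully open).
Only numpy, scipy, OpenCV 4.12 (cv2) and the standard library are available. Lean on these libraries where they do the work, as an engineer would, in place of code of your own. Each camera call takes 0.05 s, during which the arm holds its last target.

## Working session

There is one attempt and no reset: what is moved stays moved. The work goes in short steps, Python scripts to look and compute and a shell command to move; the robot and the scene stay as the last step left them, time stands still between calls to the robot, and variables do not carry over. Pictures are saved under pics/ and viewed, and the job is handed in when it is done.

```bash
ls -la; mkdir -p pics; python3 - <<'E'
from bench import telemetry, viewer
import cv2, numpy as np
s=telemetry.get_state()
for k,v in s.items(): print(k,np.round(v,4))
for n in ("scene","top","wrist"):
    im=viewer.get_image(n)
    np.savez(f"pics/{n}0.npz",**im)
    cv2.imwrite(f"pics/{n}0.png",im["pixels"][:,:,::-1])
    print(n,im["K"],im["xyz"],im["attitude"],{k:1 for k in im})
E
```

```text
total 12
drwxr-xr-x  3 agent agent 4096 Dec  7 04:36 .
drwxr-xr-x 23 root  root  4096 Dec  7 04:36 ..
drwxr-xr-x  2 agent agent 4096 Dec  7 04:36 pics
time 0.0
joint_positions [ 1.2191  0.3218 -0.0701  1.4517  0.0226  1.3708 -0.0569]
qd [ 0.001   0.0011 -0.0002 -0.0012  0.0001  0.0001 -0.0014]
joint_torque [ 1.00000e-04 -4.91287e+01 -4.03900e-01 -3.12530e+01 -6.40000e-02
  4.37000e-02  2.00000e-04]
position [ 0.2322 -0.6064  0.195 ]
tool_rot [ 0.9367  1.362  -0.935 ]
ft_force [0.1201 0.2742 1.0335]
torque [-0.0331  0.038  -0.0059]
grip_width 0.9987
scene [[478.05019877   0.         322.62431689]
 [  0.         478.05019877 239.64104203]
 [  0.           0.           1.        ]] [1.2401078  0.04490855 0.96062046] [0.53325596 0.61949345 1.6009209 ] {'pixels': 1, 'z_map': 1, 'K': 1, 'xyz': 1, 'attitude': 1}
top [[443.54353551   0.         320.98492434]
 [  0.         443.54353551 232.68604342]
 [  0.           0.           1.        ]] [ 0.38118136 -0.03392117  1.03947417] [ 0.04746369 -0.09533372 -1.56420224] {'pixels': 1, 'z_map': 1, 'K': 1, 'xyz': 1, 'attitude': 1}
wrist [[406.18828087   0.         317.18686987]
 [  0.         406.18828087 241.46888271]
 [  0.           0.           1.        ]] [ 0.30683213 -0.57703889  0.38362083] [-0.26006399  0.18048816 -1.1948639 ] {'pixels': 1, 'z_map': 1, 'K': 1, 'xyz': 1, 'attitude': 1}
```

View pics/scene0.png

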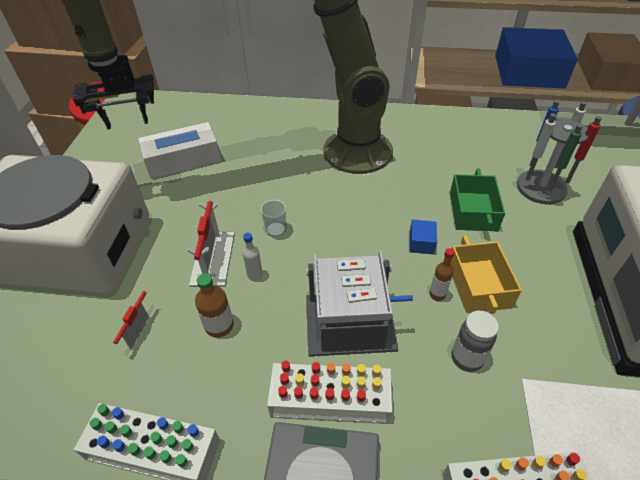

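View pics/top0.png

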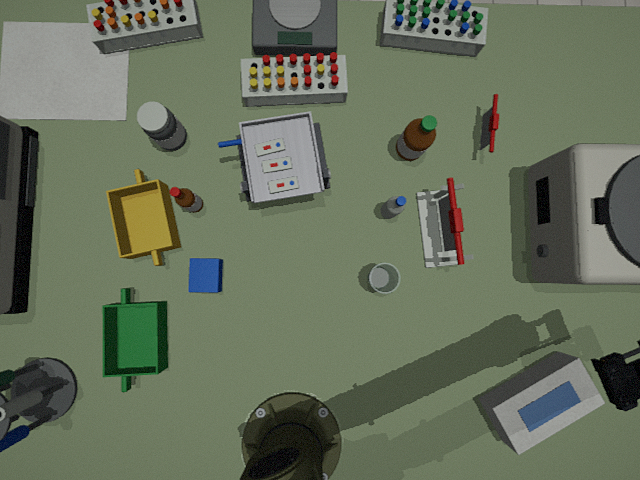

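View pics/wrist0.png

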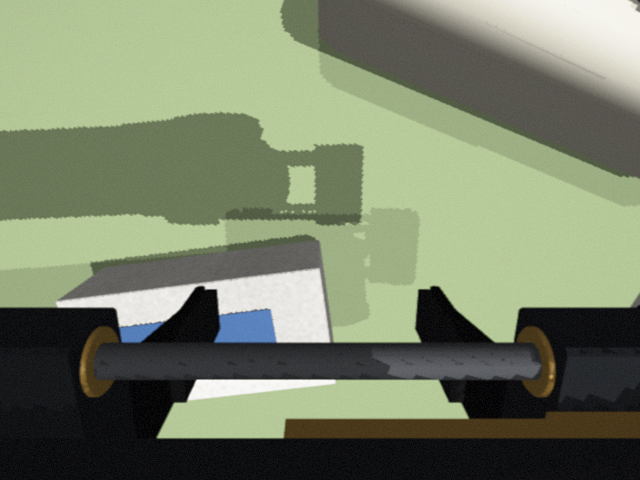

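The scene view shows the tray near (350,300), with its blue handle at (400,298). The yellow tub is at (485,275) and the green lookalike at (477,203). The scraper hanging in the rest is at (208,240), and a smaller scraper stands alone at (133,320). In the top view the tray is at (283,160), the tub at (143,220), the rest and scraper at (445,222), and vial_a at (187,198), close beside the tub.

Next I'll measure these.

```bash
cat > h.py <<'E'
import numpy as np, cv2
from scipy.spatial.transform import Rotation as Rn
def load(n):
    d=np.load(f"pics/{n}.npz"); return {k:d[k] for k in d}
def grab(n,tag):
    from bench import viewer
    im=viewer.get_image(n); np.savez(f"pics/{n}{tag}.npz",**im); cv2.imwrite(f"pics/{n}{tag}.png",im["pixels"][:,:,::-1]); return im
def cloud(im):
    K=im["K"];z=im["z_map"];v,u=np.mgrid[0:480,0:640]
    P=np.stack([(u-K[0,2])/K[0,0]*z,-(v-K[1,2])/K[1,1]*z,-z],-1)
    W=P@Rn.from_rotvec(im["attitude"]).as_matrix().T+im["xyz"]; W[z==0]=np.nan; return W
def ray(im,uv,h):
    K=im["K"];uv=np.atleast_2d(np.asarray(uv,float))
    d=np.stack([(uv[:,0]-K[0,2])/K[0,0],-(uv[:,1]-K[1,2])/K[1,1],-np.ones(len(uv))],-1)@Rn.from_rotvec(im["attitude"]).as_matrix().T
    t=(h-im["xyz"][2])/d[:,2]; return (im["xyz"]+d*t[:,None])
def hsv(im): return cv2.cvtColor(im["pixels"],cv2.COLOR_RGB2HSV)
def tool():
    from bench import telemetry
    s=telemetry.get_state(); R=Rn.from_rotvec(s["tool_rot"]).as_matrix()
    return s,np.array(s["position"]),R
def rect(p):
    (c,(w,h),a)=cv2.minAreaRect(p[:,:2].astype(np.float32)*1000)
    if w<h: w,h,a=h,w,a+90
    return np.round(c,1),round(w,1),round(h,1),round((a+90)%180-90,2)
E
python3 - <<'E'
from h import *
np.set_printoptions(suppress=True,precision=4)
s,p,R=tool(); print("tool R\n",R)
for n in("top0","scene0"):
    im=load(n);W=cloud(im);H=hsv(im);h,sa,v=[H[...,i].astype(int) for i in range(3)]
    z=W[...,2]
    print(n,"bench z",np.nanmedian(z[(h>35)&(h<55)]))
    def comps(name,m,mn=40):
        k,l,st,c=cv2.connectedComponentsWithStats(m.astype(np.uint8))
        for i in range(1,k):
            if st[i,4]>=mn:
                q=W[l==i]; q=q[~np.isnan(q[:,2])]
                if len(q): print(name,np.round(c[i]),st[i,4],"mean",q.mean(0),"zmax",np.percentile(q[:,2],98), rect(q))
    comps("red",((h<6)|(h>174))&(sa>170)&(v>70))
    comps("yel",(h>16)&(h<30)&(sa>150)&(v>80),200)
    comps("blue",(h>105)&(h<125)&(sa>150)&(v>60))
    comps("grncap",(h>60)&(h<85)&(sa>150)&(v>60))
E
```

```text
tool R
 [[-0.0006  0.9338  0.3577]
 [ 0.0014  0.3577 -0.9338]
 [-1.     -0.0001 -0.0015]]
top0 bench z 0.0005682759612563038
red [97. 23.] 40 mean [0.9272 0.4321 0.0942] zmax 0.09874886896356397 (array([927.5, 432.2]), 14.6, 13.3, -75.08)
red [306.  56.] 46 mean [ 0.8617 -0.0287  0.0909] zmax 0.09764353932559429 (array([879.7, -28.7]), 56.4, 13.9, -2.72)
red [320.  56.] 43 mean [ 0.8638 -0.0583  0.0905] zmax 0.09715425688796386 (array([880. , -59.1]), 53.1, 14.7, -7.3)
red [333.  55.] 47 mean [ 0.8643 -0.088   0.0928] zmax 0.09795343279614079 (array([881.2, -88.6]), 55.0, 14.1, -2.15)
red [266.  58.] 43 mean [0.8551 0.0614 0.0924] zmax 0.09781317426393538 (array([877.5,  62.1]), 62.3, 12.8, 3.34)
red [279.  58.] 46 mean [0.857  0.0314 0.0925] zmax 0.09845744362878037 (array([878. ,  32.5]), 60.7, 13.4, 1.61)
red [293.  57.] 47 mean [0.8595 0.0021 0.0909] zmax 0.09879998857026855 (array([878. ,   3.3]), 58.1, 13.4, 0.52)
red [307.  69.] 45 mean [ 0.832  -0.0298  0.0946] zmax 0.09878695987749057 (array([832., -29.]), 14.9, 14.0, -60.13)
red [334.  67.] 41 mean [ 0.8359 -0.0895  0.0948]
[... 4389 characters left out ...]
ean [0.6521 0.1311 0.1304] zmax 0.13434695405109345 (array([651.5, 130.7]), 46.3, 9.1, -79.11)
blue [117. 413.] 90 mean [ 0.9392 -0.3845  0.0905] zmax 0.09599342176708758 (array([ 938.5, -385.1]), 16.5, 14.8, 58.1)
blue [162. 423.] 86 mean [ 0.948  -0.2948  0.0907] zmax 0.09601054909425817 (array([ 947.3, -296. ]), 14.5, 14.1, -55.87)
blue [193. 430.] 84 mean [ 0.954  -0.2357  0.0907] zmax 0.09597246685812266 (array([ 953.3, -236.8]), 14.4, 14.2, 42.63)
blue [103. 442.] 98 mean [ 0.9914 -0.3896  0.0902] zmax 0.09541874510200637 (array([ 990.9, -390.8]), 15.6, 14.8, -45.93)
blue [118. 445.] 98 mean [ 0.9944 -0.3597  0.0907] zmax 0.09603028967376599 (array([ 993.7, -360.8]), 16.4, 14.9, 55.42)
```

```bash
python3 - <<'E'
from h import *
im=load("top0")["pixels"][:,:,::-1]
a=cv2.resize(im[90:280,90:340],None,fx=3.0,fy=3.0,interpolation=cv2.INTER_CUBIC)
b=cv2.resize(im[80:300,360:560],None,fx=2.7,fy=2.7,interpolation=cv2.INTER_CUBIC)
cv2.imwrite("pics/crop_a.png",a);cv2.imwrite("pics/crop_b.png",b)
E
```

```text
(no output)
```

View pics/crop_a.png

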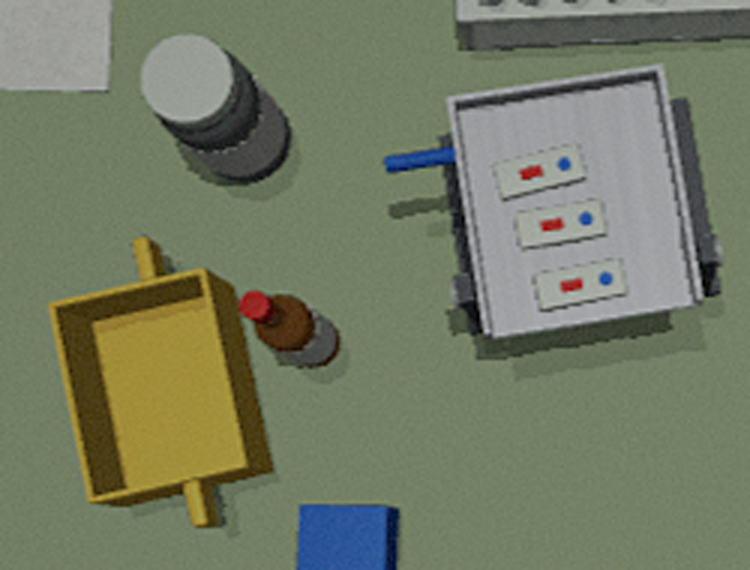

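View pics/crop_b.png

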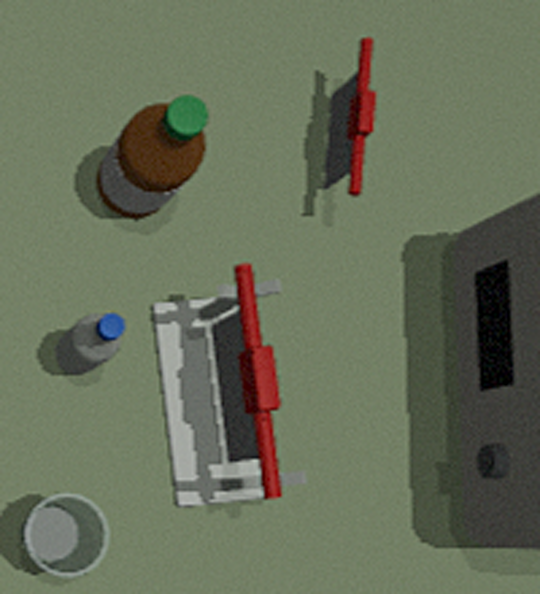

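Candidate check:
- **Tub:** yellow at (143,220) versus green at (135,338). The yellow one fits, because the colour is the only difference.
- **Scraper:** the bar at (457,222) measures about 184 mm and hangs in the rest. The one at (493,123) measures about 133 mm. The hanging one fits, and the enlarged crop confirms it.

Now I'll work out precise poses.

```bash
cat > m.py <<'E'
from h import *
np.set_printoptions(suppress=True,precision=4)
def masked(im):
    W=cloud(im);H=hsv(im);return W,[H[...,i].astype(int) for i in range(3)]
def tub(im):
    W,(h,s,v)=masked(im);z=W[...,2]
    m=(h>16)&(h<30)&(s>140)&(v>60)&(z>0.060)&(z<0.08)&(W[...,0]<0.75)
    q=W[m]; r=rect(q); return r,len(q),np.median(q[:,2])
def tray(im):
    W,(h,s,v)=masked(im);z=W[...,2]
    m=(s<60)&(z>0.127)&(z<0.142)&(W[...,0]>0.45)&(W[...,0]<0.8)&(abs(W[...,1]+0.02)<0.13)
    k,l,st,c=cv2.connectedComponentsWithStats(cv2.dilate(m.astype(np.uint8),np.ones((3,3))))
    i=1+np.argmax(st[1:,4]); q=W[m&(l==i)]; return rect(q),len(q),np.median(q[:,2])
def bar(im):
    W,(h,s,v)=masked(im);z=W[...,2]
    m=((h<6)|(h>174))&(s>150)&(v>60)&(z>0.09)&(z<0.16)&(abs(W[...,0]-0.5)<0.13)&(abs(W[...,1]+0.34)<0.08)
    q=W[m]; return rect(q),len(q),np.percentile(q[:,2],[50,95])
def caps(im):
    pass
E
python3 - <<'E'
from m import *
for n in("top0","scene0"):
    im=load(n); print(n); print(" tub",tub(im)); print(" tray",tray(im)); print(" bar",bar(im))
    W,(h,s,v)=masked(im)
    mb=(h>105)&(h<125)&(s>150)&(W[...,2]>.11)&(abs(W[...,1]-.13)<.04)&(abs(W[...,0]-.65)<.04)
    q=W[mb]; print(" handle",rect(q),q.mean(0),np.percentile(q[:,2],[5,95]))
    mw=(s<60)&(v>140)&(abs(W[...,0]-.5)<.13)&(abs(W[...,1]+.34)<.08)
    for lo,hi in((.003,.02),(.10,.135)):
        q=W[mw&(W[...,2]>lo)&(W[...,2]<hi)]; print(" rest",lo,len(q),rect(q) if len(q) else "")
    # cassettes
    mc=(v>190)&(s<70)&(W[...,2]>.11)&(W[...,2]<.13)&(abs(W[...,1])<.1)&(abs(W[...,0]-.6)<.12)
    mc=cv2.morphologyEx(mc.astype(np.uint8),cv2.MORPH_CLOSE,np.ones((5,5)))
    k,l,st,c=cv2.connectedComponentsWithStats(mc)
    for i in range(1,k):
        if st[i,4]>60: q=W[l==i]; print(" cas",c[i],st[i,4],rect(q),q[:,2].mean())
E
```

```text
top0
 tub ((array([499.4, 333.7]), 215.3, 115.5, 13.75), 817, np.float64(0.0686100045110889))
 tray ((array([625.3,  23.6]), 187.2, 170.4, -80.28), 686, np.float64(0.13329669122601767))
 bar ((array([ 492.6, -343.2]), 182.3, 17.8, 6.36), 582, array([0.1256, 0.1406]))
 handle (array([650.9, 130. ]), 47.0, 10.1, -79.82) [0.6507 0.1295 0.1317] [0.1278 0.1347]
 rest 0.003 748 (array([ 489.3, -337.6]), 178.5, 74.2, 6.49)
 rest 0.1 19 (array([ 489.2, -332.2]), 155.8, 16.1, 4.66)
scene0
 tub ((array([499.8, 333.5]), 215.0, 117.2, 13.82), 773, np.float64(0.06711110446083923))
 tray ((array([623.7,  22.3]), 187.6, 171.3, -79.79), 590, np.float64(0.13210303901892823))
 bar ((array([ 492.9, -342.9]), 182.9, 16.6, 6.97), 398, array([0.1245, 0.1395]))
 handle (array([651.5, 130.7]), 46.3, 9.1, -79.11) [0.6521 0.1311 0.1304] [0.1267 0.1335]
 rest 0.003 655 (array([ 498.5, -338. ]), 248.3, 153.1, -0.06)
 rest 0.1 83 (array([ 487.3, -344.4]), 161.6, 49.2, 5.43)
 cas [354.2305 287.4052] 3011 (array([620.4,  24.1]), 168.7, 133.8, 14.47) nan
```

```bash
cat > goal.py <<'E'
import sys
from h import *
# usage: goal.py x y z [jaw_az]  (m, deg): prints shift from measured pose in move units
def go(t,az=None):
    s,p,R=tool(); d=R.T@(np.array(t)-p)/0.040
    a=np.degrees(np.arctan2(R[1,2],R[0,2]))
    tw=0 if az is None else -((az-a+180)%360-180)/5
    print("t=%.2f"%s["time"],"pos",np.round(p,4),"jaw az %.2f"%a,"tilt",np.round(R[2,1:],4),"j",np.round(s["joint_positions"],2),"F",np.round(s["ft_force"],1),"grip %.3f"%s["grip_width"])
    print("  -> x %.2f y %.2f z %.2f twist %.2f"%(*d,tw))
a=[float(v) for v in sys.argv[1:]]
if len(a)>=3: go(a[:3],a[3] if len(a)>3 else None)
else:
    s,p,R=tool(); go(p)
E
python3 - <<'E'
from m import *
# independent tub wall fit: long-wall rim pixels in top view by PCA of each wall
for n in("top0","scene0"):
    im=load(n);W,(h,s,v)=masked(im)
    m=(h>16)&(h<30)&(s>140)&(v>60)&(W[...,2]>.064)&(W[...,2]<.08)&(W[...,0]<.75)
    q=W[m][:,:2]*1000; a=np.radians(13.8);U=np.array([[np.cos(a),np.sin(a)],[-np.sin(a),np.cos(a)]])
    l=(q-[499.6,333.6])@U.T   # l0 along long(near->far), l1 to left
    for nm,k in(("left",(l[:,1]>45)&(abs(l[:,0])<65)),("right",(l[:,1]<-45)&(abs(l[:,0])<65)),):
        f=np.polyfit(l[k,0],l[k,1],1);print(n,nm,k.sum(),"slope deg",np.degrees(f[0]),"off",f[1])
    for nm,k in(("far",(l[:,0]>65)&(l[:,0]<79)&(abs(l[:,1])<50)),("near",(l[:,0]<-65)&(l[:,0]>-79)&(abs(l[:,1])<50))):
        f=np.polyfit(l[k,1],l[k,0],1);print(n,nm,k.sum(),"slope",np.degrees(f[0]),"off",f[1])
    for nm,k in(("farlug",l[:,0]>85),("nearlug",l[:,0]<-85)): print(n,nm,k.sum(),l[k].mean(0))
for n,g in (("top0",(0.52,-0.15,0.35)),):
    pass
E
python3 goal.py 0.52 -0.15 0.35 -20; python3 goal.py 0.4239 0.3356 0.2 13.8
```

```text
top0 left 124 slope deg 0.06536595171411626 off 54.98971061421442
top0 right 150 slope deg 0.03620254648963456 off -55.06676834927213
top0 far 115 slope -0.6362286491414385 off 73.13677739868305
top0 near 114 slope 0.35170922103161484 off -72.8378017980236
top0 farlug 48 [ 95.932  -15.8306]
top0 nearlug 56 [-95.6504 -16.2068]
scene0 left 107 slope deg 0.012343791315599284 off 55.061583100136566
scene0 right 116 slope deg -0.2342132994747896 off -55.63286188905299
scene0 far 125 slope -0.30729433901865083 off 72.02829303892439
scene0 near 97 slope 0.10776699865232921 off -73.5354809658037
scene0 farlug 42 [ 96.2931 -15.3182]
scene0 nearlug 31 [-95.659  -15.9296]
t=0.15 pos [ 0.2323 -0.6066  0.1952] jaw az -69.04 tilt [-0.0001 -0.0015] j [ 1.22  0.32 -0.07  1.45  0.02  1.37 -0.06] F [-0.2 -0.1 -0.2] grip 1.004
  -> x -3.86 y 10.80 z -8.09 twist -9.81
t=0.15 pos [ 0.2323 -0.6066  0.1952] jaw az -69.04 tilt [-0.0001 -0.0015] j [ 1.22  0.32 -0.07  1.45  0.02  1.37 -0.06] F [-0.2 -0.1 -0.2] grip 1.004
  -> x -0.09 y 12.90 z -20.28 twist -16.57
```

```bash
python3 -m creep '[{"fingers":0.6,"x":-1,"y":0,"z":0,"twist":0},{"fingers":0.6,"x":-2,"y":0.3,"z":0,"twist":0},{"fingers":0.6,"x":-3,"y":1,"z":-0.6,"twist":-1},{"fingers":0.6,"x":-3.86,"y":10.8,"z":-8.1,"twist":-9.8},{"fingers":0.6,"x":-3.86,"y":10.8,"z":-8.1,"twist":-9.8},{"fingers":0.6,"x":-3.86,"y":10.8,"z":-8.1,"twist":-9.8},{"fingers":0.6,"x":-3.86,"y":10.8,"z":-8.1,"twist":-9.8},{"fingers":0.6,"x":-3.86,"y":10.8,"z":-8.1,"twist":-9.8},{"fingers":0.6,"x":-3.86,"y":10.8,"z":-8.1,"twist":-9.8},{"fingers":0.6,"x":-3.86,"y":10.8,"z":-8.1,"twist":-9.8},{"fingers":0.6,"x":-3.86,"y":10.8,"z":-8.1,"twist":-9.8},{"fingers":0.6,"x":-3.86,"y":10.8,"z":-8.1,"twist":-9.8},{"fingers":0.6,"x":-3.86,"y":10.8,"z":-8.1,"twist":-9.8},{"fingers":0.6,"x":-3.86,"y":10.8,"z":-8.1,"twist":-9.8},{"fingers":0.6,"x":-3.86,"y":10.8,"z":-8.1,"twist":-9.8}]'; python3 goal.py 0.4239 0.3356 0.2 13.8
```

```text
time: 1.4
position: [0.5183, -0.1516, 0.3503]
tool_rot: [0.274, 1.553, -0.275]
ft_force: [1.3, -1.0, -0.6]
grip_width: 0.6
t=1.40 pos [ 0.5183 -0.1516  0.3503] jaw az -20.06 tilt [-0.0005  0.0003] j [ 0.74  0.08 -0.54  1.44  0.04  1.63 -0.15] F [ 1.3 -1.  -0.6] grip 0.600
  -> x 3.75 y 10.63 z -6.40 twist -6.77
```

```bash
python3 -m creep '[{"fingers":0.6,"x":0.5,"y":10.63,"z":-6.4,"twist":-6.8},{"fingers":0.6,"x":1,"y":10.63,"z":-6.4,"twist":-6.8},{"fingers":0.6,"x":1.2,"y":10.63,"z":-6.4,"twist":-6.8},{"fingers":0.6,"x":1.5,"y":10.63,"z":-6.4,"twist":-6.8},{"fingers":0.6,"x":1.8,"y":10.63,"z":-6.4,"twist":-6.8},{"fingers":0.6,"x":2.1,"y":10.63,"z":-6.4,"twist":-6.8},{"fingers":0.6,"x":2.4,"y":10.63,"z":-6.4,"twist":-6.8},{"fingers":0.6,"x":2.7,"y":10.63,"z":-6.4,"twist":-6.8},{"fingers":0.6,"x":3,"y":10.63,"z":-6.4,"twist":-6.8},{"fingers":0.6,"x":3.75,"y":10.63,"z":-6.4,"twist":-6.8},{"fingers":0.6,"x":3.75,"y":10.63,"z":-6.4,"twist":-6.8},{"fingers":0.6,"x":3.75,"y":10.63,"z":-6.4,"twist":-6.8},{"fingers":0.6,"x":3.75,"y":10.63,"z":-6.4,"twist":-6.8},{"fingers":0.6,"x":3.75,"y":10.63,"z":-6.4,"twist":-6.8},{"fingers":0.6,"x":3.75,"y":10.63,"z":-6.4,"twist":-6.8}]'; python3 goal.py 0.4239 0.3356 0.038 13.8
```

```text
time: 2.65
position: [0.4214, 0.3345, 0.199]
tool_rot: [-0.195, 1.565, 0.194]
ft_force: [1.1, -0.4, 0.7]
grip_width: 0.6
t=2.65 pos [0.4214 0.3345 0.199 ] jaw az 14.19 tilt [ 0.0001 -0.0029] j [ 0.22  0.19 -1.04  1.7   0.17  1.35 -0.6 ] F [ 1.1 -0.4  0.7] grip 0.600
  -> x 4.02 y 0.01 z 0.08 twist 0.08
```

```bash
python3 -m creep '[{"fingers":0.6,"x":1,"y":0,"z":0.05,"twist":0.05},{"fingers":0.6,"x":2,"y":0,"z":0.05,"twist":0.05},{"fingers":0.6,"x":2.9,"y":0,"z":0.05,"twist":0.05},{"fingers":0.6,"x":3.6,"y":0,"z":0.05,"twist":0.05},{"fingers":0.6,"x":4,"y":0,"z":0.05,"twist":0.05},{"fingers":0.6,"x":4,"y":0,"z":0.05,"twist":0.05}]'; python3 goal.py 0.4239 0.3356 0.038 13.8; python3 - <<'E'
from h import *
grab("wrist","1"); grab("scene","1")
E
```

```text
time: 3.15
position: [0.4244, 0.3301, 0.037]
tool_rot: [-0.189, 1.568, 0.182]
ft_force: [-0.6, -1.3, -0.8]
grip_width: 0.598
t=3.15 pos [0.4244 0.3301 0.037 ] jaw az 13.53 tilt [-0.0033 -0.0053] j [ 0.11  0.38 -0.95  1.88  0.35  1.07 -0.75] F [-0.6 -1.3 -0.8] grip 0.598
  -> x -0.02 y 0.14 z 0.02 twist -0.05
```

View pics/wrist1.png

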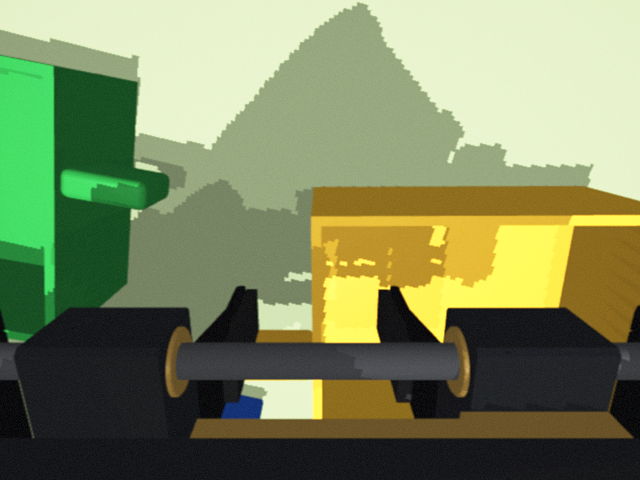

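View pics/scene1.png

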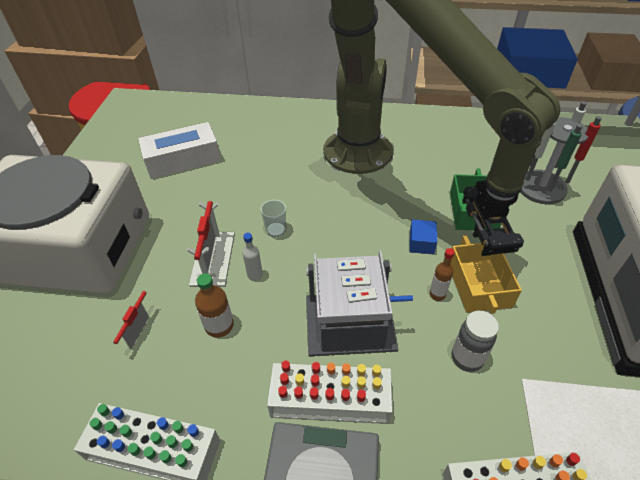

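The wrist view shows the tub's near short wall, at column 317, between the fingers at columns 245 and 390. The lug stays clear. I'll close on it.

```bash
python3 -m creep '[{"fingers":0.3,"x":0,"y":0.05,"z":0,"twist":0},{"fingers":0,"x":0,"y":0.1,"z":0,"twist":0},{"fingers":0,"x":0,"y":0.1,"z":0,"twist":0},{"fingers":0,"x":0,"y":0.1,"z":0,"twist":0},{"fingers":0,"x":0,"y":0.1,"z":0,"twist":0},{"fingers":0,"x":0,"y":0.1,"z":0,"twist":0}]' 45; python3 goal.py 0.4239 0.3356 0.038 13.8
```

```text
time: 3.75
position: [0.4242, 0.3381, 0.0404]
tool_rot: [-0.188, 1.562, 0.188]
ft_force: [-0.7, 0.3, 0.2]
grip_width: 0.227
t=3.75 pos [0.4242 0.3381 0.0404] jaw az 13.71 tilt [-0.0001  0.0006] j [ 0.1   0.38 -0.96  1.87  0.35  1.07 -0.76] F [-0.7  0.3  0.2] grip 0.227
  -> x 0.06 y -0.06 z -0.02 twist -0.02
```

```bash
python3 -m creep '[{"fingers":0,"x":0,"y":0,"z":0,"twist":0},{"fingers":0,"x":0,"y":0,"z":0,"twist":0},{"fingers":0,"x":0,"y":0,"z":0,"twist":0},{"fingers":0,"x":0,"y":0,"z":0,"twist":0},{"fingers":0,"x":0,"y":0,"z":0,"twist":0},{"fingers":0,"x":-0.2,"y":0,"z":0,"twist":0},{"fingers":0,"x":-0.5,"y":0,"z":0,"twist":0},{"fingers":0,"x":-0.5,"y":0,"z":0,"twist":0}]' 45; python3 goal.py ; python3 - <<'E'
from h import *
im=grab("scene","2"); cv2.imwrite("pics/s2.png",cv2.resize(im["pixels"][150:370,380:600,::-1],None,fx=2.7,fy=2.7))
E
```

```text
time: 4.42
position: [0.4253, 0.3392, 0.0624]
tool_rot: [-0.186, 1.559, 0.189]
ft_force: [0.3, -0.4, -0.3]
grip_width: 0.027
t=4.42 pos [0.4253 0.3392 0.0624] jaw az 13.70 tilt [0.0012 0.0033] j [ 0.12  0.35 -0.98  1.85  0.33  1.11 -0.74] F [ 0.3 -0.4 -0.3] grip 0.027
  -> x 0.00 y 0.00 z 0.00 twist 0.00
```

View pics/s2.png

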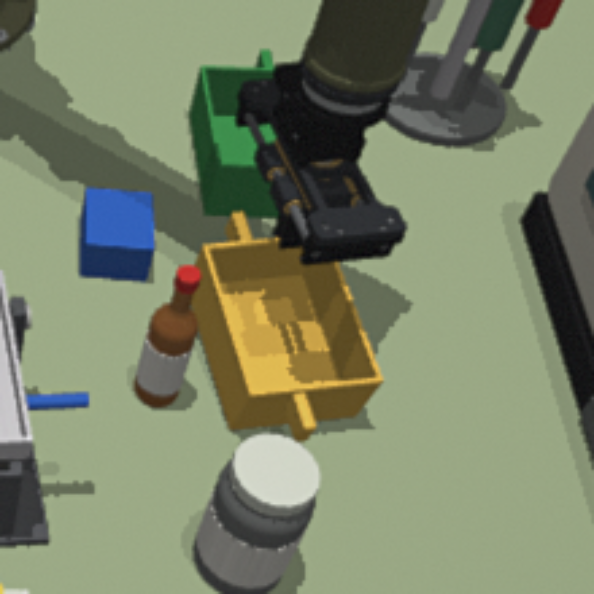

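```bash
python3 - <<'E'
from m import *
im=load("scene2");W,(h,s,v)=masked(im)
m=(h>16)&(h<30)&(s>140)&(v>60)&(W[...,0]<.7)&(W[...,1]<.45)&(W[...,1]>.2)
q=W[m]
for x in np.arange(.40,.64,.03):
    k=abs(q[:,0]-x)<.015
    if k.sum()>5: print(round(x,2),k.sum(),np.percentile(q[k,2],[2,50,98]))
E
python3 goal.py
```

```text
0.4 96 [0.0236 0.0417 0.0969]
0.43 842 [0.0203 0.0435 0.0926]
0.46 620 [0.015  0.0224 0.0889]
0.49 685 [0.01   0.0179 0.0831]
0.52 567 [0.007  0.0188 0.0807]
0.55 437 [0.0035 0.0448 0.0762]
0.58 463 [0.0047 0.0523 0.0719]
0.61 64 [0.0391 0.0582 0.0659]
t=4.47 pos [0.425  0.3388 0.0616] jaw az 13.69 tilt [0.0008 0.0026] j [ 0.12  0.35 -0.98  1.85  0.33  1.11 -0.74] F [-1.   0.8 -1.8] grip 0.028
  -> x 0.00 y 0.00 z 0.00 twist 0.00
```

```bash
python3 -m creep '[{"fingers":0,"x":0,"y":0,"z":0,"twist":0},{"fingers":0,"x":0,"y":0,"z":0,"twist":0},{"fingers":0,"x":-0.5,"y":0,"z":0,"twist":0},{"fingers":0,"x":-1,"y":0,"z":0,"twist":0},{"fingers":0,"x":-1.5,"y":0,"z":0,"twist":0},{"fingers":0,"x":-2,"y":0,"z":0,"twist":0},{"fingers":0,"x":-2,"y":0,"z":0,"twist":0}]' 60; python3 goal.py ; python3 - <<'E'
from m import *
im=grab("scene","3"); cv2.imwrite("pics/s3.png",cv2.resize(im["pixels"][130:350,380:600,::-1],None,fx=2.7,fy=2.7))
W,(h,s,v)=masked(im)
m=(h>16)&(h<30)&(s>140)&(v>60)&(W[...,0]<.7)&(W[...,1]<.45)&(W[...,1]>.2)
q=W[m]
for x in np.arange(.40,.64,.03):
    k=abs(q[:,0]-x)<.015
    if k.sum()>5: print(round(x,2),k.sum(),np.percentile(q[k,2],[2,50,98]))
E
```

```text
time: 5.05
position: [0.4256, 0.3397, 0.1432]
tool_rot: [-0.186, 1.558, 0.189]
ft_force: [1.0, 0.9, -1.5]
grip_width: 0.022
t=5.05 pos [0.4256 0.3397 0.1432] jaw az 13.71 tilt [0.0015 0.0051] j [ 0.18  0.26 -1.02  1.76  0.23  1.25 -0.66] F [ 1.   0.9 -1.5] grip 0.022
  -> x 0.00 y 0.00 z 0.00 twist 0.00
0.4 527 [0.096  0.1102 0.1842]
0.43 937 [0.0774 0.0984 0.1754]
0.46 906 [0.0567 0.0768 0.1579]
0.49 903 [0.0382 0.0571 0.1375]
0.52 368 [0.036  0.0811 0.1228]
0.55 243 [0.0549 0.0873 0.1039]
0.58 56 [0.0556 0.0717 0.0803]
```

View pics/s3.png

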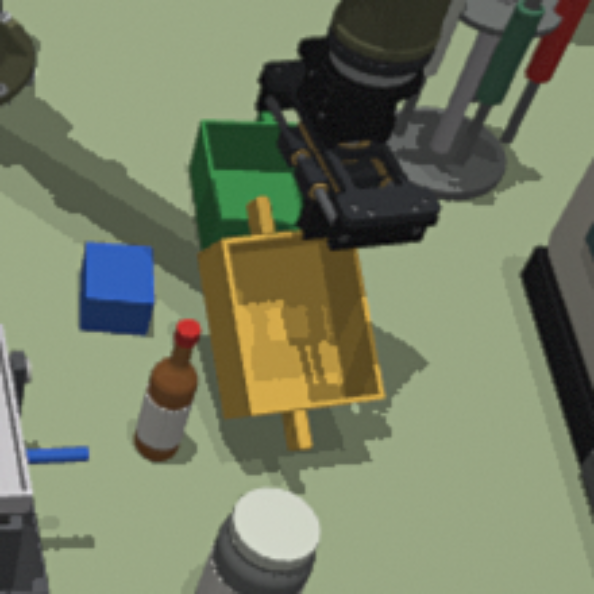

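The wall grip lets the tub pivot: its far end sags about 30°. I'll set it back down and take the lug instead.

```bash
python3 -m creep '[{"fingers":0,"x":0.5,"y":0,"z":0,"twist":0},{"fingers":0,"x":1,"y":0,"z":0,"twist":0},{"fingers":0,"x":1.4,"y":0,"z":0,"twist":0},{"fingers":0,"x":1.7,"y":0,"z":0,"twist":0},{"fingers":0,"x":2,"y":0,"z":0,"twist":0},{"fingers":0,"x":2.25,"y":0,"z":0,"twist":0},{"fingers":0,"x":2.5,"y":0,"z":0,"twist":0},{"fingers":0,"x":2.5,"y":0,"z":0,"twist":0}]'; python3 goal.py ; python3 - <<'E'
from m import *
im=grab("scene","4"); cv2.imwrite("pics/s4.png",cv2.resize(im["pixels"][130:350,380:600,::-1],None,fx=2.7,fy=2.7))
W,(h,s,v)=masked(im)
m=(h>16)&(h<30)&(s>140)&(v>60)&(W[...,0]<.7)&(W[...,1]<.45)&(W[...,1]>.2)
q=W[m]
for x in np.arange(.40,.64,.03):
    k=abs(q[:,0]-x)<.015
    if k.sum()>5: print(round(x,2),k.sum(),np.percentile(q[k,2],[2,50,98]))
print(tub(im))
E
```

```text
time: 5.77
position: [0.424, 0.3384, 0.0392]
tool_rot: [-0.188, 1.563, 0.188]
ft_force: [-0.7, 0.3, -1.1]
grip_width: 0.033
t=5.77 pos [0.424  0.3384 0.0392] jaw az 13.74 tilt [ 0.0002 -0.0002] j [ 0.1   0.38 -0.96  1.87  0.36  1.07 -0.76] F [-0.7  0.3 -1.1] grip 0.033
  -> x 0.00 y 0.00 z 0.00 twist 0.00
0.4 40 [0.0456 0.0651 0.0701]
0.43 798 [0.0017 0.027  0.0708]
0.46 528 [0.0002 0.0056 0.0699]
0.49 606 [0.0008 0.0062 0.0703]
0.52 485 [0.0007 0.0218 0.0714]
0.55 391 [0.003  0.0457 0.0707]
0.58 647 [0.0056 0.047  0.0708]
0.61 78 [0.0429 0.0597 0.0696]
((array([498.7, 332.8]), 218.4, 116.8, 13.48), 712, np.float64(0.06720108109739265))
```

View pics/s4.png

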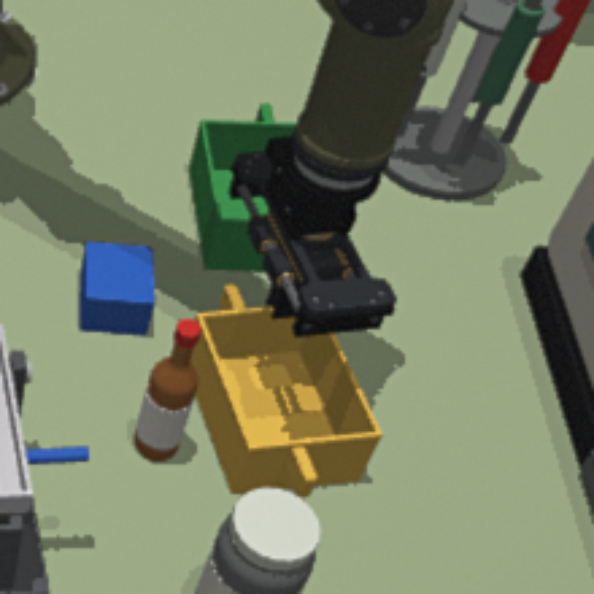

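```bash
python3 -m creep '[{"fingers":0.5,"x":0,"y":0,"z":0,"twist":0},{"fingers":0.5,"x":0,"y":0,"z":0,"twist":0},{"fingers":0.5,"x":0,"y":0,"z":0,"twist":0},{"fingers":0.5,"x":-0.5,"y":0,"z":0,"twist":0},{"fingers":0.5,"x":-1.5,"y":0,"z":0,"twist":0},{"fingers":0.5,"x":-2,"y":0,"z":0,"twist":0},{"fingers":0.5,"x":-2,"y":0,"z":0,"twist":18},{"fingers":0.5,"x":-2,"y":0,"z":0,"twist":18},{"fingers":0.5,"x":-2,"y":0,"z":0,"twist":18},{"fingers":0.5,"x":-2,"y":0,"z":0,"twist":18},{"fingers":0.5,"x":-2,"y":0,"z":0,"twist":18},{"fingers":0.5,"x":-2,"y":0,"z":0,"twist":18},{"fingers":0.5,"x":-2,"y":0,"z":0,"twist":18},{"fingers":0.5,"x":-2,"y":0,"z":0,"twist":18},{"fingers":0.5,"x":-2,"y":0,"z":0,"twist":18},{"fingers":0.5,"x":-2,"y":0,"z":0,"twist":18},{"fingers":0.5,"x":-2,"y":0,"z":0,"twist":18},{"fingers":0.5,"x":-2,"y":0,"z":0,"twist":18},{"fingers":0.5,"x":-2,"y":0,"z":0,"twist":18}]'; python3 - <<'E'
from m import *
im=grab("top","5"); print(tub(im))
im=grab("scene","5"); print(tub(im))
c=np.array([499.3,333.2]);a=np.radians(13.7);u=np.array([np.cos(a),np.sin(a)]);w=np.array([-u[1],u[0]])
print("lug grip",c-86*u-15.5*w)
E
python3 goal.py .4195 .298 .036 -76.3
```

```text
time: 7.4
position: [0.4245, 0.3382, 0.1205]
tool_rot: [1.036, 1.31, -1.035]
ft_force: [-0.4, 0.4, 0.4]
grip_width: 0.499
((array([500.6, 332.9]), 215.8, 114.4, 13.41), 631, np.float64(0.06832147882620909))
((array([499.7, 333.3]), 220.0, 117.0, 13.63), 790, np.float64(0.06738579676619538))
lug grip [419.4178 297.7729]
t=7.50 pos [0.4244 0.3382 0.1204] jaw az -76.30 tilt [0.0011 0.0001] j [-0.02  0.22 -0.78  1.8   0.17  1.19 -2.18] F [-0.7 -0.4 -0.7] grip 0.499
  -> x 2.11 y -0.36 z 0.95 twist 0.00
```

```bash
python3 -m creep '[{"fingers":0.5,"x":0,"y":-0.36,"z":0.96,"twist":0},{"fingers":0.5,"x":0.2,"y":-0.36,"z":0.96,"twist":0},{"fingers":0.5,"x":0.9,"y":-0.36,"z":0.96,"twist":0},{"fingers":0.5,"x":1.6,"y":-0.36,"z":0.96,"twist":0},{"fingers":0.5,"x":2.1,"y":-0.36,"z":0.96,"twist":0},{"fingers":0.5,"x":2.1,"y":-0.36,"z":0.96,"twist":0},{"fingers":0.1,"x":2.1,"y":-0.36,"z":0.96,"twist":0},{"fingers":0.05,"x":2.1,"y":-0.36,"z":0.96,"twist":0},{"fingers":0.05,"x":2.1,"y":-0.36,"z":0.96,"twist":0},{"fingers":0.05,"x":2.1,"y":-0.36,"z":0.96,"twist":0},{"fingers":0.05,"x":2.1,"y":-0.36,"z":0.96,"twist":0},{"fingers":0.05,"x":2.1,"y":-0.36,"z":0.96,"twist":0},{"fingers":0.05,"x":2.1,"y":-0.36,"z":0.96,"twist":0},{"fingers":0.05,"x":2.1,"y":-0.36,"z":0.96,"twist":0}]' 60; python3 goal.py .4195 .298 .036 -76.4;python3 - <<'E'
from m import *
im=grab("scene","6"); cv2.imwrite("pics/s6.png",cv2.resize(im["pixels"][130:350,380:600,::-1],None,fx=2.7,fy=2.7))
E
```

```text
time: 8.67
position: [0.4199, 0.2981, 0.037]
tool_rot: [1.033, 1.312, -1.029]
ft_force: [-0.2, 0.2, 5.1]
grip_width: 0.122
t=8.67 pos [0.4199 0.2981 0.037 ] jaw az -76.28 tilt [ 0.002  -0.0007] j [ 0.01  0.25 -0.75  1.94  0.2   1.02 -2.16] F [-0.2  0.2  5.1] grip 0.122
  -> x 0.02 y -0.01 z 0.00 twist 0.02
```

View pics/s6.png

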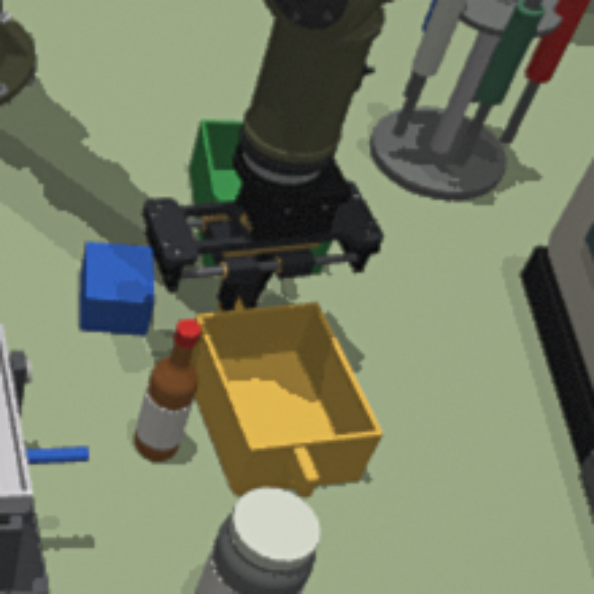

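The gripper holds the near lug: 10.6 mm opening on a 12 mm lug. I'll do a test lift.

```bash
python3 -m creep '[{"fingers":0.05,"x":-0.4,"y":0,"z":0,"twist":0},{"fingers":0.05,"x":-0.8,"y":0,"z":0,"twist":0},{"fingers":0.05,"x":-1.2,"y":0,"z":0,"twist":0},{"fingers":0.05,"x":-1.6,"y":0,"z":0,"twist":0},{"fingers":0.05,"x":-1.6,"y":0,"z":0,"twist":0}]'; python3 goal.py; cat > slope.py <<'E'
import sys
from m import *
im=grab("scene",sys.argv[1]);W,(h,s,v)=masked(im)
m=(h>16)&(h<30)&(s>140)&(v>60)&(W[...,0]<.75)
k,l,st,c=cv2.connectedComponentsWithStats(m.astype(np.uint8)); i=1+np.argmax(st[1:,4]); q=W[l==i]; q=q[~np.isnan(q[:,2])]
print(rect(q)); ax=int(sys.argv[2])
for x in np.arange(q[:,ax].min(),q[:,ax].max(),.03):
    kk=abs(q[:,ax]-x)<.015; print(round(x,2),kk.sum(),np.percentile(q[kk,2],[2,50,98]))
E
python3 slope.py 7 0
```

```text
time: 9.13
position: [0.4203, 0.298, 0.102]
tool_rot: [1.033, 1.311, -1.029]
ft_force: [1.2, 1.3, -1.9]
grip_width: 0.123
t=9.13 pos [0.4203 0.298  0.102 ] jaw az -76.30 tilt [ 0.0034 -0.0004] j [ 0.05  0.17 -0.77  1.88  0.13  1.14 -2.1 ] F [ 1.2  1.3 -1.9] grip 0.123
  -> x 0.00 y 0.00 z 0.00 twist 0.00
(array([504. , 332.8]), 212.7, 118.5, 13.53)
0.41 143 [0.066  0.1    0.1333]
0.44 1037 [0.0652 0.0976 0.1347]
0.47 647 [0.0633 0.07   0.1337]
0.5 684 [0.0629 0.0696 0.133 ]
0.53 419 [0.0634 0.0956 0.1328]
0.56 569 [0.0646 0.105  0.1317]
0.59 583 [0.0629 0.1086 0.1313]
```

```bash
python3 goal.py .458 -.094 .23 10; python3 - <<'E'
from h import *
im=load("top0"); print("beaker",ray(im,[(384,272)],.085), "vial_b cap",ray(im,[(397,203)],.15),"vial_a cap",ray(im,[(175,191)],.165))
E
```

```text
t=9.18 pos [0.4197 0.2975 0.1006] jaw az -76.31 tilt [0.0017 0.    ] j [ 0.05  0.17 -0.77  1.88  0.13  1.14 -2.1 ] F [ 0.8 -0.9 -3.4] grip 0.120
  -> x -3.24 y -1.38 z 9.74 twist -17.26
beaker [[ 0.38424227 -0.19901156  0.085     ]] vial_b cap [[ 0.52420883 -0.21565986  0.15      ]] vial_a cap [[0.54190228 0.22868241 0.165     ]]
```

```bash
python3 -m creep '[{"fingers":0.05,"x":-0.8,"y":0,"z":0,"twist":0},{"fingers":0.05,"x":-1.6,"y":0,"z":0,"twist":0},{"fingers":0.05,"x":-2.4,"y":0,"z":0.2,"twist":-0.5},{"fingers":0.05,"x":-3.2,"y":-0.1,"z":0.8,"twist":-1.5},{"fingers":0.05,"x":-3.25,"y":-0.2,"z":1.5,"twist":-3},{"fingers":0.05,"x":-3.25,"y":-0.35,"z":2.3,"twist":-4.3},{"fingers":0.05,"x":-3.25,"y":-0.45,"z":3.1,"twist":-5.6},{"fingers":0.05,"x":-3.25,"y":-0.55,"z":3.9,"twist":-6.9},{"fingers":0.05,"x":-3.25,"y":-0.65,"z":4.7,"twist":-8.2},{"fingers":0.05,"x":-3.25,"y":-0.8,"z":5.5,"twist":-9.5},{"fingers":0.05,"x":-3.25,"y":-0.9,"z":6.3,"twist":-10.8},{"fingers":0.05,"x":-3.25,"y":-1,"z":7.1,"twist":-12.1},{"fingers":0.05,"x":-3.25,"y":-1.1,"z":7.9,"twist":-13.4},{"fingers":0.05,"x":-3.25,"y":-1.2,"z":8.6,"twist":-14.7},{"fingers":0.05,"x":-3.25,"y":-1.3,"z":9.2,"twist":-16},{"fingers":0.05,"x":-3.25,"y":-1.38,"z":9.6,"twist":-17},{"fingers":0.05,"x":-3.25,"y":-1.38,"z":9.74,"twist":-17.3},{"fingers":0.05,"x":-3.25,"y":-1.38,"z":9.74,"twist":-17.3},{"fingers":0.05,"x":-3.25,"y":-1.38,"z":9.74,"twist":-17.3}]'; python3 goal.py .458 -.094 .036 10; python3 slope.py 8 1
```

```text
time: 10.77
position: [0.4572, -0.0941, 0.2284]
tool_rot: [-0.138, 1.569, 0.139]
ft_force: [0.2, 0.8, -2.0]
grip_width: 0.12
t=10.77 pos [ 0.4572 -0.0941  0.2284] jaw az 10.12 tilt [ 0.0011 -0.0024] j [ 0.42 -0.07 -0.26  1.82 -0.02  1.39  0.34] F [ 0.2  0.8 -2. ] grip 0.120
  -> x 4.81 y -0.01 z 0.03 twist 0.02
(array([323. ,  43.2]), 480.5, 180.9, -23.31)
-0.12 39 [0.2329 0.2415 0.2518]
-0.09 199 [0.1907 0.2313 0.2601]
-0.06 654 [0.1892 0.2194 0.2592]
-0.03 721 [0.187  0.2186 0.2564]
0.0 715 [0.1853 0.2161 0.2548]
0.03 726 [0.1837 0.2167 0.2541]
0.06 451 [0.1856 0.2346 0.2529]
0.09 88 [0.222  0.2393 0.249 ]
```

View pics/scene8.png

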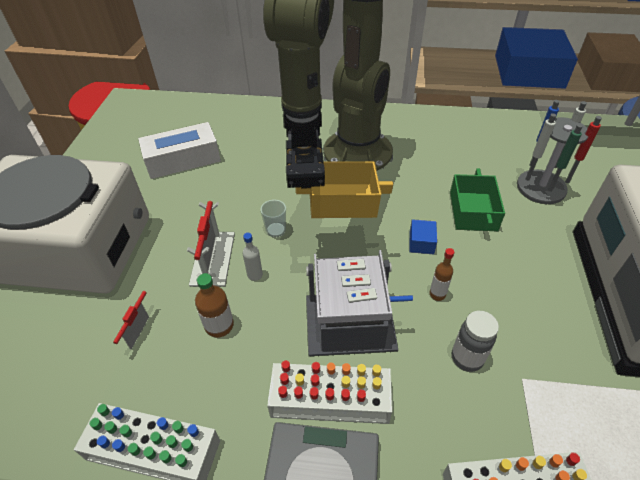

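```bash
python3 -m creep '[{"fingers":0.05,"x":0.8,"y":0,"z":-0.15,"twist":0},{"fingers":0.05,"x":1.6,"y":0,"z":-0.15,"twist":0},{"fingers":0.05,"x":2.4,"y":0,"z":-0.15,"twist":0},{"fingers":0.05,"x":3.2,"y":0,"z":-0.15,"twist":0},{"fingers":0.05,"x":3.9,"y":0,"z":-0.15,"twist":0},{"fingers":0.05,"x":4.3,"y":0,"z":-0.15,"twist":0},{"fingers":0.05,"x":4.6,"y":0,"z":-0.15,"twist":0},{"fingers":0.05,"x":4.78,"y":0,"z":-0.15,"twist":0},{"fingers":0.05,"x":4.78,"y":0,"z":-0.15,"twist":0},{"fingers":0.5,"x":4.78,"y":0,"z":-0.15,"twist":0},{"fingers":0.5,"x":4.78,"y":0,"z":-0.15,"twist":0},{"fingers":0.5,"x":4.78,"y":0,"z":-0.15,"twist":0},{"fingers":0.5,"x":4.78,"y":0,"z":-0.15,"twist":0},{"fingers":0.5,"x":3.8,"y":0,"z":-0.15,"twist":0},{"fingers":0.5,"x":2.8,"y":0,"z":-0.15,"twist":0},{"fingers":0.5,"x":2.3,"y":0,"z":-0.15,"twist":0}]'; python3 goal.py; python3 - <<'E'
from m import *
for n in("top","scene"):
    im=grab(n,"9"); print(tub(im),tray(im))
E
```

```text
time: 12.15
position: [0.4542, -0.0956, 0.1427]
tool_rot: [-0.141, 1.56, 0.138]
ft_force: [1.4, 0.5, 0.6]
grip_width: 0.483
t=12.15 pos [ 0.4542 -0.0956  0.1427] jaw az 10.21 tilt [-0.0025  0.0056] j [ 0.42 -0.03 -0.26  1.96 -0.01  1.21  0.34] F [1.4 0.5 0.6] grip 0.483
  -> x 0.00 y 0.00 z 0.00 twist 0.00
((array([417.1,  15.5]), 159.7, 114.0, -79.0), 287, np.float64(0.06931694685479772)) ((array([631.4,  32.1]), 183.0, 166.8, -73.12), 639, np.float64(0.13358489242069438))
((array([420.9, -12.6]), 214.9, 119.9, -80.26), 620, np.float64(0.0668226288041408)) ((array([623.3,  22.4]), 180.7, 172.2, -80.38), 572, np.float64(0.13231489858456003))
```

View pics/top9.png

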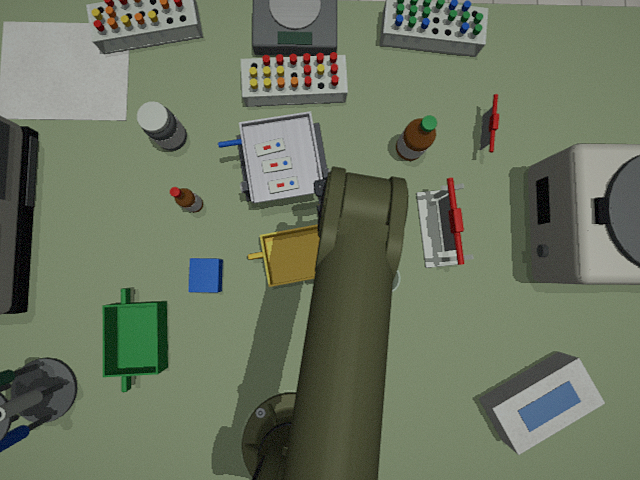

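```bash
python3 goal.py .431 -.0855 .045 -79.9
```

```text
t=12.25 pos [ 0.4555 -0.0959  0.143 ] jaw az 10.20 tilt [-0.0041  0.0088] j [ 0.42 -0.03 -0.26  1.96 -0.01  1.2   0.34] F [-0.8 -0.5 -0.2] grip 0.495
  -> x 2.44 y 0.38 z -0.58 twist 18.02
```

```bash
python3 -m creep '[{"fingers":0.5,"x":0,"y":0.1,"z":-0.2,"twist":18},{"fingers":0.5,"x":0,"y":0.38,"z":-0.58,"twist":18},{"fingers":0.5,"x":0,"y":0.38,"z":-0.58,"twist":18},{"fingers":0.5,"x":0,"y":0.38,"z":-0.58,"twist":18},{"fingers":0.5,"x":0,"y":0.38,"z":-0.58,"twist":18},{"fingers":0.5,"x":0,"y":0.38,"z":-0.58,"twist":18},{"fingers":0.5,"x":0,"y":0.38,"z":-0.58,"twist":18},{"fingers":0.5,"x":0,"y":0.38,"z":-0.58,"twist":18},{"fingers":0.5,"x":0,"y":0.38,"z":-0.58,"twist":18},{"fingers":0.5,"x":0,"y":0.38,"z":-0.58,"twist":18},{"fingers":0.5,"x":0,"y":0.38,"z":-0.58,"twist":18},{"fingers":0.5,"x":0,"y":0.38,"z":-0.58,"twist":18},{"fingers":0.5,"x":0,"y":0.38,"z":-0.58,"twist":18},{"fingers":0.5,"x":0.5,"y":0.38,"z":-0.58,"twist":18},{"fingers":0.5,"x":1.2,"y":0.38,"z":-0.58,"twist":18},{"fingers":0.5,"x":1.2,"y":0.38,"z":-0.58,"twist":18}]'; python3 goal.py .431 -.0855 .045 -79.9; python3 - <<'E'
from h import *
grab("wrist","10")
E
```

```text
time: 13.58
position: [0.4222, -0.0837, 0.0853]
tool_rot: [1.075, 1.297, -1.082]
ft_force: [-0.9, 0.3, -0.4]
grip_width: 0.499
t=13.58 pos [ 0.4222 -0.0837  0.0853] jaw az -79.79 tilt [-0.0082 -0.0036] j [ 0.48 -0.04 -0.34  2.09 -0.02  1.1  -1.24] F [-0.9  0.3 -0.4] grip 0.499
  -> x 1.01 y 0.22 z 0.09 twist 0.02
```

View pics/wrist10.png

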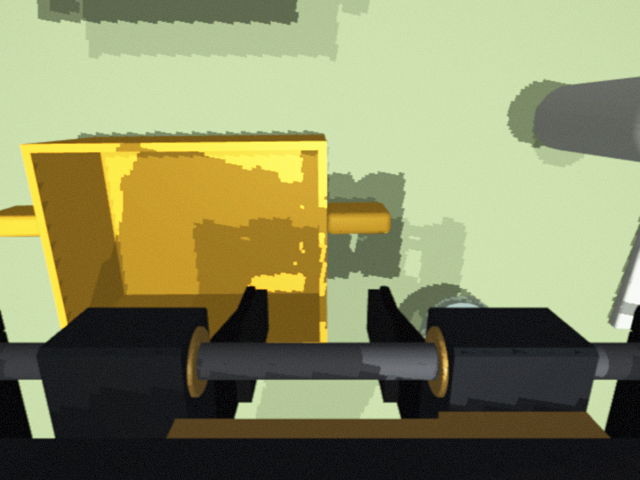

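```bash
python3 -m creep '[{"fingers":0.5,"x":0.4,"y":0.2,"z":0.07,"twist":0},{"fingers":0.5,"x":0.8,"y":0.2,"z":0.07,"twist":0},{"fingers":0.5,"x":1,"y":0.2,"z":0.07,"twist":0},{"fingers":0,"x":1,"y":0.2,"z":0.07,"twist":0},{"fingers":0,"x":1,"y":0.2,"z":0.07,"twist":0},{"fingers":0,"x":1,"y":0.2,"z":0.07,"twist":0},{"fingers":0,"x":1,"y":0.2,"z":0.07,"twist":0},{"fingers":0,"x":1,"y":0.2,"z":0.07,"twist":0},{"fingers":0,"x":1,"y":0.2,"z":0.07,"twist":0},{"fingers":0,"x":1,"y":0.2,"z":0.07,"twist":0},{"fingers":0,"x":1,"y":0.2,"z":0.07,"twist":0}]' 15; python3 goal.py;  python3 - <<'E'
from m import *
im=grab("scene","11"); print(tub(im)); 
E
```

```text
time: 14.55
position: [0.4349, -0.0858, 0.0503]
tool_rot: [1.077, 1.288, -1.077]
ft_force: [0.2, 0.0, -0.4]
grip_width: 0.029
t=14.55 pos [ 0.4349 -0.0858  0.0503] jaw az -79.79 tilt [0.0002 0.0002] j [ 0.48  0.03 -0.35  2.1   0.01  1.01 -1.27] F [ 0.2  0.  -0.4] grip 0.029
  -> x 0.00 y 0.00 z 0.00 twist 0.00
((array([422.2, -12.9]), 215.2, 118.9, -77.94), 537, np.float64(0.06690380424912135))
```

```bash
python3 -m creep '[{"fingers":0,"x":0,"y":0,"z":0,"twist":0},{"fingers":0,"x":0,"y":0.1,"z":0,"twist":0},{"fingers":0,"x":0,"y":0.25,"z":0,"twist":0},{"fingers":0,"x":0,"y":0.45,"z":0,"twist":0},{"fingers":0,"x":0,"y":0.65,"z":0,"twist":0},{"fingers":0,"x":0,"y":0.85,"z":0,"twist":0},{"fingers":0,"x":0,"y":1.05,"z":0,"twist":0},{"fingers":0,"x":0,"y":1.25,"z":0,"twist":0},{"fingers":0,"x":0,"y":1.45,"z":0,"twist":0},{"fingers":0,"x":0,"y":1.6,"z":0,"twist":0},{"fingers":0,"x":0,"y":1.7,"z":0,"twist":0},{"fingers":0,"x":0,"y":1.77,"z":0,"twist":0},{"fingers":0,"x":0,"y":1.77,"z":0,"twist":0}]' 35; python3 goal.py;  cat > tubfit.py <<'E'
import sys
from m import *
def fit(tag,names=("scene","top")):
    S0=np.array([541.3,8.3]);a=np.radians(10.1);U=np.array([[np.cos(a),np.sin(a)],[-np.sin(a),np.cos(a)]])
    for n in names:
        im=grab(n,tag);W,(h,s,v)=masked(im)
        m=(h>16)&(h<30)&(s>140)&(v>50)&(W[...,2]>.0625)&(W[...,2]<.08)&(W[...,0]<.75)
        l=(W[m][:,:2]*1000-S0)@U.T
        print(n,len(l),"x range",np.percentile(l[:,0],[1,99]),"y range",np.percentile(l[:,1],[1,99]))
        far=l[(l[:,0]>np.percentile(l[:,0],99)-9)&(abs(l[:,1])<68)]; near=l[(l[:,0]<np.percentile(l[:,0],1)+9)&(abs(l[:,1])<68)]
        for nm,q in(("far",far),("near",near)):
            if len(q)>10: f=np.polyfit(q[:,1],q[:,0],1);print("  ",nm,len(q),"x@0 %.1f slope %.2f deg"%(f[1],-np.degrees(f[0])))
        for nm,k in(("L",l[:,1]>80),("R",l[:,1]<-80)): 
            if k.sum()>5: print("  lug",nm,k.sum(),l[k].mean(0))
fit(sys.argv[1])
E
python3 tubfit.py 12
```

```text
time: 15.68
position: [0.5049, -0.0731, 0.05]
tool_rot: [1.077, 1.288, -1.077]
ft_force: [-0.4, -0.2, 0.8]
grip_width: 0.006
t=15.68 pos [ 0.5049 -0.0731  0.05  ] jaw az -79.78 tilt [ 0.0001 -0.0001] j [ 0.43  0.17 -0.36  1.95  0.07  1.03 -1.36] F [-0.4 -0.2  0.8] grip 0.006
  -> x 0.00 y 0.00 z 0.00 twist 0.00
scene 321 x range [-180.4069  -62.5057] y range [-71.2988 104.5958]
   far 163 x@0 -66.1 slope 0.94 deg
   near 24 x@0 -180.7 slope -2.78 deg
  lug L 43 [-106.7446   94.4842]
top 210 x range [-178.1495  -63.7585] y range [-16.6853 107.5452]
   far 30 x@0 -64.2 slope 2.62 deg
   near 59 x@0 -175.8 slope 0.51 deg
  lug L 61 [-106.686    94.4378]
```

View pics/scene12.png

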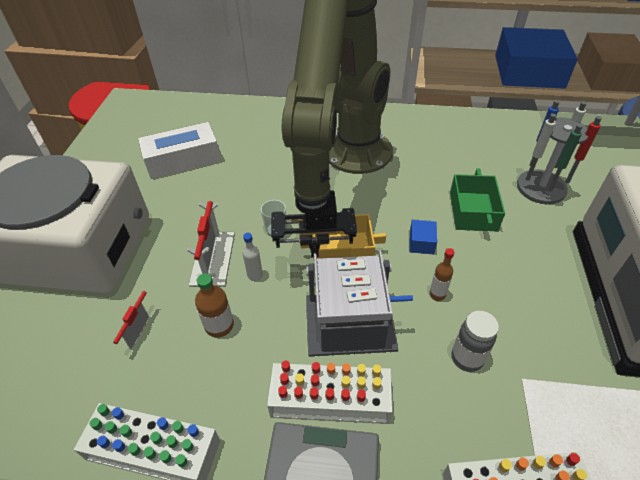

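```bash
python3 - <<'E'
from h import *
a=load("scene12")["pixels"][180:330,260:440,::-1];b=load("top12")["pixels"][180:330,230:410,::-1]
cv2.imwrite("pics/c12.png",np.hstack([cv2.resize(a,None,fx=2.2,fy=2.2),cv2.resize(b,None,fx=2.2,fy=2.2)]))
E
```

```text
(no output)
```

View pics/c12.png

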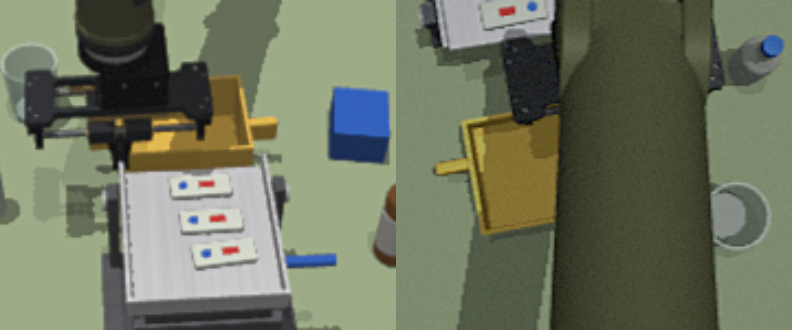

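```bash
python3 - <<'E'
from h import *
a=load("scene11")["pixels"][180:330,260:440,::-1];b=load("scene9")["pixels"][180:330,260:440,::-1]
cv2.imwrite("pics/c11.png",np.hstack([cv2.resize(a,None,fx=2.2,fy=2.2),cv2.resize(b,None,fx=2.2,fy=2.2)]))
E
```

```text
(no output)
```

View pics/c11.png

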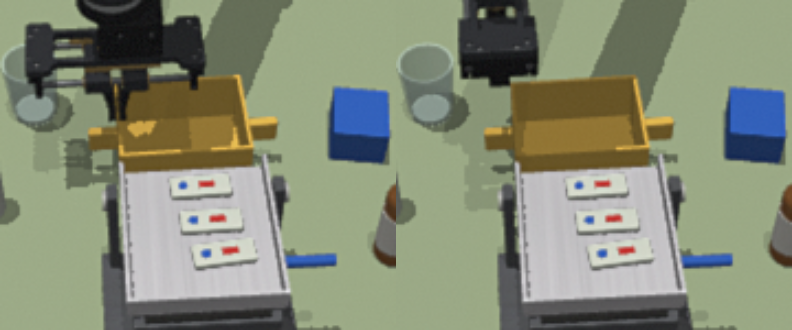

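```bash
python3 - <<'E'
from h import *
grab("wrist","13")
E
```

```text
(no output)
```

View pics/wrist13.png

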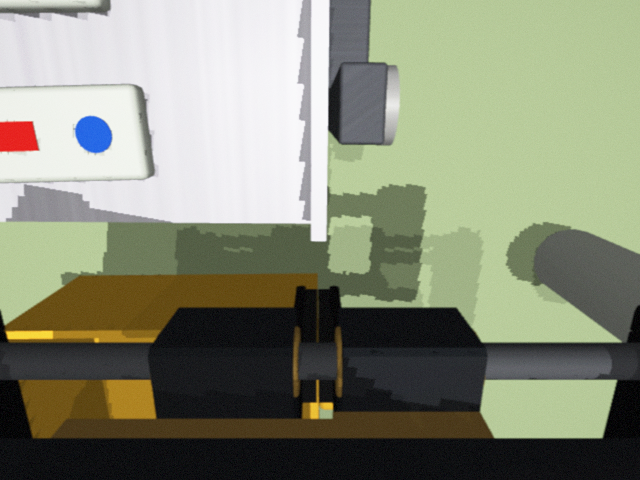

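```bash
python3 - <<'E'
from m import *
S0=np.array([.5413,.0083]);a=np.radians(10.1);U=np.array([[np.cos(a),np.sin(a)],[-np.sin(a),np.cos(a)]])
im=load("wrist13");W=cloud(im)
def st(p): return np.r_[(p[:2]-S0)@U.T,p[2]]*1000
for u,v in[(303,300),(337,300),(305,330),(337,395),(318,320),(317,300),(320,408),(250,300),(100,320),(30,333),(310,285),(100,370)]:
    print((u,v),im["pixels"][v,u],np.round(st(W[v,u]),1))
H=hsv(im);h,s,v=[H[...,i].astype(int) for i in range(3)]
m=(h>14)&(h<32)&(s>130)&(W[...,2]>.06)&(W[...,2]<.08); q=W[m]; q=np.array([st(p) for p in q]); print(len(q),q.min(0),q.max(0))
E
```

```text
(303, 300) [7 6 9] [-40.6 -67.2  90.7]
(337, 300) [13 13 10] [-40.6 -80.8  90.7]
(305, 330) [14 14 15] [-42.  -68.6 112. ]
(337, 395) [70 53 25] [-27.1 -77.  165.9]
(318, 320) [39 30 14] [-97.8 -73.6  -0. ]
(317, 300) [49 42 23] [-64.8 -72.9  39.5]
(320, 408) [155 156 102] [-167.2  -75.2   -0.7]
(250, 300) [105  78  21] [-65.3 -36.8  38.6]
(100, 320) [105  79  19] [-65.6  32.7  60.8]
(30, 333) [247 211  55] [-67.8  61.3  69.5]
(310, 285) [100  73  16] [-64.7 -68.8  19.6]
(100, 370) [54 52 58] [-22.1 -26.9 164.4]
4015 [-135.7098  -80.5624   60.0116] [-40.0996  76.9317  79.2874]
```

```bash
python3 - <<'E'
from m import *
im=load("wrist13");W=cloud(im);s,p,R=tool();print(p,s["grip_width"])
Rc=Rn.from_rotvec(im["attitude"]).as_matrix();K=im["K"]
for d in(0,.01,.019,.03,.04,.05,.06):
    q=Rc.T@(p-R[:,0]*d-im["xyz"]); u=K[0,0]*q[0]/-q[2]+K[0,2]; v=K[1,1]*-q[1]/-q[2]+K[1,2]
    print(d,round(u),round(v),"depth",-q[2],"zmap",im["z_map"][int(v),int(u)] if 0<v<480 else None)
c=im["pixels"][255:440,240:400,::-1]; cv2.imwrite("pics/w13.png",cv2.resize(c,None,fx=4,fy=3.2,interpolation=cv2.INTER_NEAREST))
E
```

```text
[ 0.5041 -0.0734  0.05  ] 0.0037806230333328177
0 319 284 depth 0.20371657651210195 zmap 0.257385
0.01 319 292 depth 0.19415657605088346 zmap 0.17257418
0.019 319 300 depth 0.18555257563578684 zmap 0.16542044
0.03 319 311 depth 0.17503657512844648 zmap 0.15509309
0.04 320 322 depth 0.165476574667228 zmap 0.15330791
0.05 320 335 depth 0.15591657420600952 zmap 0.13893706
0.06 320 349 depth 0.14635657374479105 zmap 0.08870319
```

View pics/w13.png

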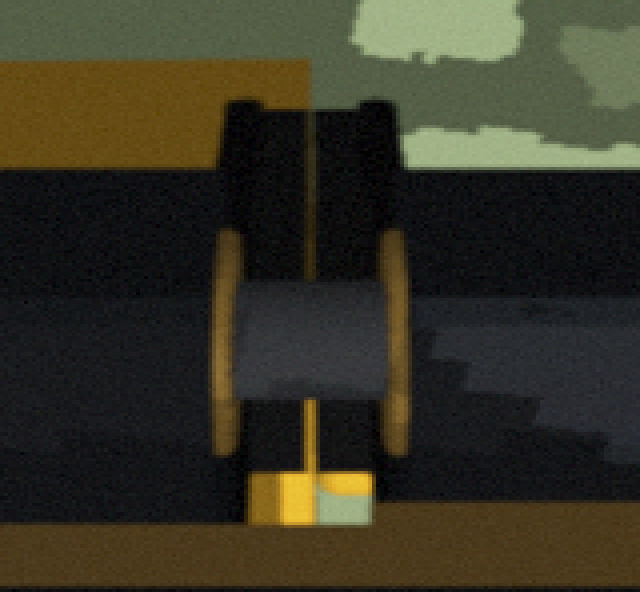

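```bash
python3 goal.py .4286 -.086 .035 -79.9; python3 -m creep '[{"fingers":0.1,"x":-0.6,"y":0,"z":0,"twist":0},{"fingers":0.4,"x":-1.2,"y":-0.5,"z":0,"twist":0},{"fingers":0.4,"x":-1.2,"y":-1.3,"z":0,"twist":0},{"fingers":0.4,"x":-1.2,"y":-1.92,"z":0,"twist":0},{"fingers":0.4,"x":-1.2,"y":-1.92,"z":0,"twist":0},{"fingers":0.4,"x":-0.6,"y":-1.92,"z":0,"twist":0},{"fingers":0.4,"x":0.1,"y":-1.92,"z":0,"twist":0},{"fingers":0.4,"x":0.38,"y":-1.92,"z":0,"twist":0},{"fingers":0.4,"x":0.38,"y":-1.92,"z":0,"twist":0},{"fingers":0,"x":0.38,"y":-1.92,"z":0,"twist":0},{"fingers":0,"x":0.38,"y":-1.92,"z":0,"twist":0},{"fingers":0,"x":0.38,"y":-1.92,"z":0,"twist":0},{"fingers":0,"x":0.38,"y":-1.92,"z":0,"twist":0},{"fingers":0,"x":0.38,"y":-1.92,"z":0,"twist":0},{"fingers":0,"x":0.38,"y":-1.92,"z":0,"twist":0},{"fingers":0,"x":0.38,"y":-1.92,"z":0,"twist":0},{"fingers":0,"x":0.38,"y":-1.92,"z":0,"twist":0},{"fingers":0,"x":0.38,"y":-1.92,"z":0,"twist":0}]' 30; python3 goal.py .4286 -.086 .035 -79.9; python3 tubfit.py 14
```

```text
t=15.83 pos [ 0.5041 -0.0734  0.05  ] jaw az -79.80 tilt [-0.0005  0.0002] j [ 0.43  0.17 -0.36  1.95  0.07  1.03 -1.36] F [ 0.4 -0.4 -0. ] grip 0.004
  -> x 0.38 y -1.91 z -0.02 twist 0.02
time: 17.33
position: [0.4293, -0.0864, 0.0354]
tool_rot: [1.077, 1.288, -1.076]
ft_force: [-0.3, 2.3, 5.6]
grip_width: 0.039
t=17.33 pos [ 0.4293 -0.0864  0.0354] jaw az -79.76 tilt [ 0.0006 -0.0001] j [ 0.48  0.04 -0.35  2.13  0.01  0.98 -1.27] F [-0.3  2.3  5.6] grip 0.039
  -> x 0.01 y -0.01 z -0.01 twist 0.03
scene 439 x range [-180.2133  -61.907 ] y range [-104.6152  103.7382]
   far 170 x@0 -66.1 slope 0.72 deg
   near 41 x@0 -178.0 slope -0.63 deg
  lug L 41 [-106.0354   93.6478]
  lug R 44 [-104.4884  -95.1371]
top 227 x range [-177.7991  -64.6706] y range [-33.6231 107.0363]
   far 45 x@0 -66.2 slope 0.54 deg
   near 71 x@0 -175.6 slope 0.59 deg
  lug L 60 [-106.56     94.7421]
```

```bash
python3 -m creep '[{"fingers":0,"x":0,"y":0.1,"z":0,"twist":0},{"fingers":0,"x":0,"y":0.25,"z":0,"twist":0},{"fingers":0,"x":0,"y":0.4,"z":0,"twist":0},{"fingers":0,"x":0,"y":0.55,"z":0,"twist":0},{"fingers":0,"x":0,"y":0.7,"z":0,"twist":0},{"fingers":0,"x":0,"y":0.8,"z":0,"twist":0}]' 45; python3 goal.py; python3 tubfit.py 15
```

```text
time: 17.93
position: [0.4585, -0.0823, 0.0354]
tool_rot: [1.074, 1.291, -1.081]
ft_force: [-7.9, -0.2, 12.9]
grip_width: 0.04
t=17.93 pos [ 0.4585 -0.0823  0.0354] jaw az -79.79 tilt [-0.0048  0.0008] j [ 0.46  0.1  -0.36  2.06  0.05  0.99 -1.31] F [-7.9 -0.2 12.9] grip 0.040
  -> x 0.00 y 0.00 z 0.00 twist 0.00
scene 275 x range [-152.0566  -40.9915] y range [-107.8607  104.8181]
   near 64 x@0 -147.8 slope 0.56 deg
  lug L 44 [-78.3409  92.8236]
  lug R 48 [-74.8387 -94.6246]
top 231 x range [-148.135  -34.736] y range [-23.2143 105.1225]
   far 46 x@0 -35.9 slope 1.05 deg
   near 67 x@0 -145.6 slope 0.88 deg
  lug L 57 [-75.1695  95.286 ]
```

```bash
python3 -m creep '[{"fingers":0,"x":-0.04,"y":0.1,"z":0,"twist":0},{"fingers":0,"x":-0.04,"y":0.25,"z":0,"twist":0.1},{"fingers":0,"x":-0.04,"y":0.4,"z":0,"twist":0.2},{"fingers":0,"x":-0.04,"y":0.55,"z":0,"twist":0.25},{"fingers":0,"x":-0.04,"y":0.7,"z":0,"twist":0.25},{"fingers":0,"x":-0.04,"y":0.85,"z":0,"twist":0.25},{"fingers":0,"x":-0.04,"y":0.97,"z":0,"twist":0.25},{"fingers":0,"x":-0.04,"y":1.04,"z":0,"twist":0.25},{"fingers":0,"x":-0.04,"y":1.04,"z":0,"twist":0.25}]'; python3 goal.py; python3 tubfit.py 16
```

```text
time: 18.78
position: [0.5021, -0.0735, 0.0364]
tool_rot: [1.093, 1.279, -1.092]
ft_force: [-0.4, -0.4, -0.5]
grip_width: 0.038
t=18.78 pos [ 0.5021 -0.0735  0.0364] jaw az -81.02 tilt [ 0.0005 -0.0003] j [ 0.43  0.18 -0.36  1.97  0.08  1.   -1.38] F [-0.4 -0.4 -0.5] grip 0.038
  -> x 0.00 y 0.00 z 0.00 twist 0.00
scene 191 x range [-104.232   -25.9409] y range [-106.663  105.27 ]
   near 71 x@0 -101.3 slope -0.35 deg
  lug L 21 [-30.2599  98.6769]
  lug R 40 [-31.2926 -94.8913]
top 201 x range [-102.252     3.5885] y range [-13.1312 104.6297]
   near 74 x@0 -100.4 slope -0.73 deg
  lug L 56 [-29.2244  93.7737]
```

```bash
python3 - <<'E'
from h import *
a=load("scene16")["pixels"][180:360,250:450,::-1];b=load("top16")["pixels"][90:290,200:410,::-1]
cv2.imwrite("pics/c16.png",np.hstack([cv2.resize(a,(390,351)),cv2.resize(b,(390,351))]))
E
```

```text
(no output)
```

View pics/c16.png

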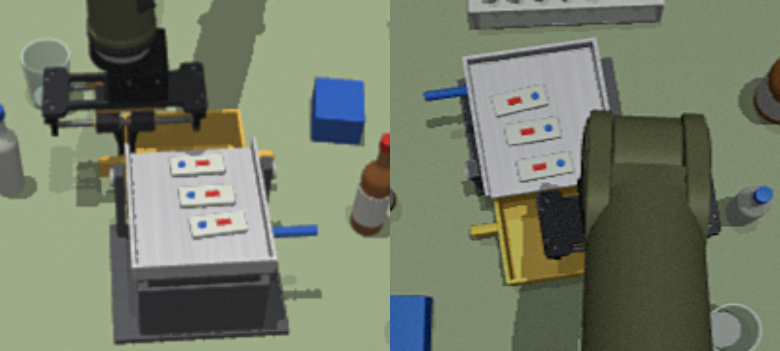

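```bash
python3 -m creep '[{"fingers":0,"x":0,"y":-0.06,"z":0,"twist":-0.06},{"fingers":0,"x":0,"y":-0.12,"z":0,"twist":-0.12},{"fingers":0,"x":0,"y":-0.12,"z":0,"twist":-0.12},{"fingers":0.4,"x":0,"y":-0.12,"z":0,"twist":-0.12},{"fingers":0.4,"x":0,"y":-0.12,"z":0,"twist":-0.12},{"fingers":0.4,"x":0,"y":-0.12,"z":0,"twist":-0.12},{"fingers":0.4,"x":0,"y":-0.12,"z":0,"twist":-0.12},{"fingers":0.4,"x":-1,"y":-0.3,"z":0,"twist":-0.12},{"fingers":0.4,"x":-2,"y":-0.6,"z":0,"twist":0},{"fingers":0.4,"x":-3,"y":-0.6,"z":0,"twist":0},{"fingers":0.4,"x":-4,"y":-0.6,"z":0,"twist":-2},{"fingers":0.4,"x":-5,"y":-0.6,"z":0,"twist":-4}]'; python3 goal.py; python3 tubfit.py 17
```

```text
time: 19.88
position: [0.4772, -0.0775, 0.2387]
tool_rot: [0.9, 1.376, -0.9]
ft_force: [0.8, -1.1, -0.6]
grip_width: 0.398
t=19.88 pos [ 0.4772 -0.0775  0.2387] jaw az -66.38 tilt [0.0004 0.0007] j [ 0.47 -0.04 -0.35  1.77 -0.01  1.41 -1.04] F [ 0.8 -1.1 -0.6] grip 0.398
  -> x 0.00 y 0.00 z 0.00 twist 0.00
scene 277 x range [-110.7767  -30.5667] y range [-106.5391  104.1612]
   near 138 x@0 -107.0 slope -0.95 deg
  lug L 27 [-34.6762  98.0782]
  lug R 47 [-36.3769 -94.3243]
top 236 x range [-107.245     5.3857] y range [-16.1612 104.8221]
   far 61 x@0 3.9 slope -0.46 deg
   near 42 x@0 -106.1 slope -0.83 deg
  lug L 53 [-34.7523  93.3586]
```

```bash
python3 goal.py .6504 .1353 .20 10.1
```

```text
t=19.98 pos [ 0.4817 -0.0779  0.244 ] jaw az -66.56 tilt [0.0107 0.0081] j [ 0.47 -0.04 -0.35  1.76 -0.01  1.41 -1.04] F [ 0.4 -0.8 -0.8] grip 0.401
  -> x 1.14 y 5.98 z -3.22 twist -15.33
```

```bash
python3 -m creep '[{"fingers":0.4,"x":0,"y":5.98,"z":-3.22,"twist":-15.3},{"fingers":0.4,"x":0,"y":5.98,"z":-3.22,"twist":-15.3},{"fingers":0.4,"x":0,"y":5.98,"z":-3.22,"twist":-15.3},{"fingers":0.4,"x":0,"y":5.98,"z":-3.22,"twist":-15.3},{"fingers":0.4,"x":0,"y":5.98,"z":-3.22,"twist":-15.3},{"fingers":0.4,"x":0,"y":5.98,"z":-3.22,"twist":-15.3},{"fingers":0.4,"x":0.3,"y":5.98,"z":-3.22,"twist":-15.3},{"fingers":0.4,"x":0.6,"y":5.98,"z":-3.22,"twist":-15.3},{"fingers":0.4,"x":0.9,"y":5.98,"z":-3.22,"twist":-15.3},{"fingers":0.4,"x":1.1,"y":5.98,"z":-3.22,"twist":-15.3},{"fingers":0.4,"x":1.1,"y":5.98,"z":-3.22,"twist":-15.3},{"fingers":0.4,"x":1.1,"y":5.98,"z":-3.22,"twist":-15.3}]'; python3 goal.py .6504 .1353 .107 10.1
```

```text
time: 20.98
position: [0.6458, 0.1352, 0.1908]
tool_rot: [-0.135, 1.569, 0.135]
ft_force: [0.1, -0.6, 0.1]
grip_width: 0.399
t=20.98 pos [0.6458 0.1352 0.1908] jaw az 9.87 tilt [ 0.0003 -0.0024] j [ 0.23  0.42 -0.64  1.41  0.25  1.4  -0.24] F [ 0.1 -0.6  0.1] grip 0.399
  -> x 2.09 y -0.02 z 0.12 twist -0.05
```

```bash
python3 -m creep '[{"fingers":0.4,"x":0.4,"y":0,"z":0.07,"twist":0},{"fingers":0.4,"x":1,"y":0,"z":0.07,"twist":0},{"fingers":0.4,"x":1.6,"y":0,"z":0.07,"twist":0},{"fingers":0.4,"x":1.9,"y":0,"z":0.07,"twist":0},{"fingers":0.4,"x":2.05,"y":0,"z":0.07,"twist":0},{"fingers":0.4,"x":2.05,"y":0,"z":0.07,"twist":0}]'; python3 goal.py .6504 .1353 .107 10.1; python3 - <<'E'
from h import *
a=grab("scene","18")["pixels"][180:380,280:480,::-1];b=grab("wrist","18")["pixels"][:,:,::-1]
cv2.imwrite("pics/c18.png",np.hstack([cv2.resize(a,(360,360)),cv2.resize(b,(430,360))]))
E
```

```text
time: 21.48
position: [0.6485, 0.1355, 0.1092]
tool_rot: [-0.133, 1.569, 0.133]
ft_force: [-0.3, -0.1, 0.2]
grip_width: 0.402
t=21.48 pos [0.6485 0.1355 0.1092] jaw az 9.71 tilt [-0.     -0.0021] j [ 0.22  0.47 -0.62  1.51  0.28  1.26 -0.27] F [-0.3 -0.1  0.2] grip 0.402
  -> x 0.06 y -0.01 z 0.05 twist -0.08
```

View pics/c18.png

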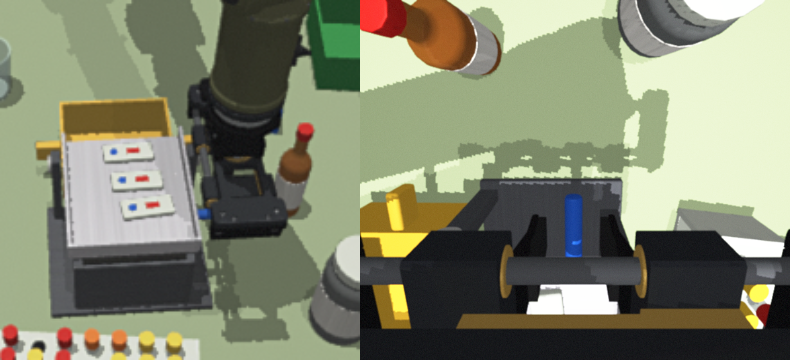

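The wrist crop shows the blue handle midway between the fingers. I'll close on it and lift along the arc.

```bash
python3 -m creep '[{"fingers":0.1,"x":0.03,"y":0,"z":0.02,"twist":0},{"fingers":0,"x":0.03,"y":0,"z":0.03,"twist":0},{"fingers":0,"x":0.03,"y":0,"z":0.03,"twist":0},{"fingers":0,"x":0.03,"y":0,"z":0.03,"twist":0},{"fingers":0,"x":0.03,"y":0,"z":0.03,"twist":0},{"fingers":0,"x":0.03,"y":0,"z":0.03,"twist":0},{"fingers":0,"x":0.03,"y":0,"z":0.03,"twist":0},{"fingers":0,"x":-0.12,"y":0,"z":0,"twist":0},{"fingers":0,"x":-0.27,"y":0,"z":-0.03,"twist":0},{"fingers":0,"x":-0.41,"y":0,"z":-0.07,"twist":0},{"fingers":0,"x":-0.55,"y":0,"z":-0.12,"twist":0},{"fingers":0,"x":-0.68,"y":0,"z":-0.18,"twist":0},{"fingers":0,"x":-0.82,"y":0,"z":-0.25,"twist":0},{"fingers":0,"x":-0.95,"y":0,"z":-0.33,"twist":0},{"fingers":0,"x":-1.07,"y":0,"z":-0.41,"twist":0},{"fingers":0,"x":-1.12,"y":0,"z":-0.43,"twist":0},{"fingers":0,"x":-1.12,"y":0,"z":-0.43,"twist":0}]' 60; python3 goal.py; cat > tilt.py <<'E'
import sys
from m import *
S0=np.array([.5413,.0083]);a=np.radians(10.1);U=np.array([[np.cos(a),np.sin(a)],[-np.sin(a),np.cos(a)]])
def st(W): return np.concatenate([(W[...,:2]-S0)@U.T,W[...,2:]],-1)*1000
def run(tag,names=("scene",)):
    for n in names:
        im=grab(n,tag);P=st(cloud(im));H=hsv(im);s=H[...,1].astype(int);v=H[...,2].astype(int)
        m=(s<50)&(v>110)&(P[...,0]>10)&(P[...,0]<150)&(abs(P[...,1])<66)&(P[...,2]>85)&(P[...,2]<210)
        q=P[m]
        for _ in range(4):
            A=np.c_[q[:,0]-35,q[:,1],np.ones(len(q))];f,*_=np.linalg.lstsq(A,q[:,2],rcond=None);r=q[:,2]-A@f;q=q[abs(r)<max(2.5,1.5*np.std(r))]
        print(n,len(q),"tilt %.3f rad, roll %.3f, z@hinge %.1f"%(np.arctan(f[0]),f[1],f[2]))
if __name__=="__main__": run(sys.argv[1])
E
python3 tilt.py 19
```

```text
time: 23.0
position: [0.6323, 0.1329, 0.1561]
tool_rot: [-0.134, 1.566, 0.134]
ft_force: [0.1, 0.2, -0.1]
grip_width: 0.004
t=23.00 pos [0.6323 0.1329 0.1561] jaw az 9.78 tilt [-0.0003  0.0011] j [ 0.24  0.4  -0.64  1.5   0.24  1.32 -0.25] F [ 0.1  0.2 -0.1] grip 0.004
  -> x 0.00 y 0.00 z 0.00 twist 0.00
scene 1975 tilt -0.004 rad, roll 0.003, z@hinge 114.6
```

View pics/scene19.png

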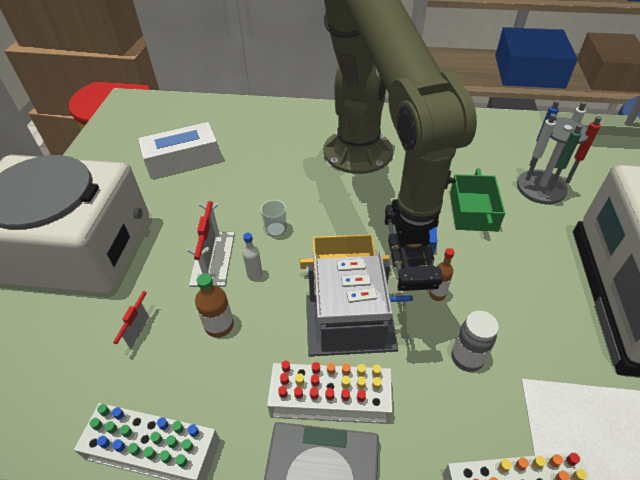

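The fingers slipped off because the lift began before the grip force had built up. The tray is still flat, so I'll retry with a full close first.

```bash
python3 goal.py .6504 .1353 .107 10.1; python3 -m creep '[{"fingers":0.35,"x":0,"y":0,"z":0.46,"twist":0},{"fingers":0.35,"x":0,"y":0,"z":0.46,"twist":0},{"fingers":0.35,"x":0,"y":0,"z":0.46,"twist":0},{"fingers":0.35,"x":0,"y":0,"z":0.46,"twist":0},{"fingers":0.35,"x":0,"y":0,"z":0.46,"twist":0},{"fingers":0.35,"x":0,"y":0,"z":0.46,"twist":0},{"fingers":0.35,"x":0.6,"y":0,"z":0.46,"twist":0},{"fingers":0.35,"x":1.2,"y":0,"z":0.46,"twist":0},{"fingers":0.05,"x":1.22,"y":0,"z":0.46,"twist":0},{"fingers":0.05,"x":1.22,"y":0,"z":0.46,"twist":0},{"fingers":0.05,"x":1.22,"y":0,"z":0.46,"twist":0},{"fingers":0.05,"x":1.22,"y":0,"z":0.46,"twist":0},{"fingers":0.05,"x":1.22,"y":0,"z":0.46,"twist":0},{"fingers":0.05,"x":1.22,"y":0,"z":0.46,"twist":0},{"fingers":0.05,"x":1.22,"y":0,"z":0.46,"twist":0}]' 60; python3 goal.py .6504 .1353 .107 10.1; python3 - <<'E'
from h import *
b=grab("wrist","20")
E
```

```text
t=23.05 pos [0.6323 0.1328 0.1556] jaw az 9.78 tilt [-0.0003  0.0006] j [ 0.24  0.4  -0.64  1.5   0.24  1.32 -0.25] F [-1.  -0.8  0.4] grip 0.007
  -> x 1.22 y -0.02 z 0.46 twist -0.06
time: 24.3
position: [0.6508, 0.1361, 0.1073]
tool_rot: [-0.134, 1.565, 0.134]
ft_force: [-0.1, 0.5, -0.2]
grip_width: 0.057
t=24.30 pos [0.6508 0.1361 0.1073] jaw az 9.78 tilt [-0.0002  0.0013] j [ 0.22  0.48 -0.62  1.5   0.29  1.25 -0.27] F [-0.1  0.5 -0.2] grip 0.057
  -> x 0.01 y -0.02 z -0.01 twist -0.06
```

View pics/wrist20.png

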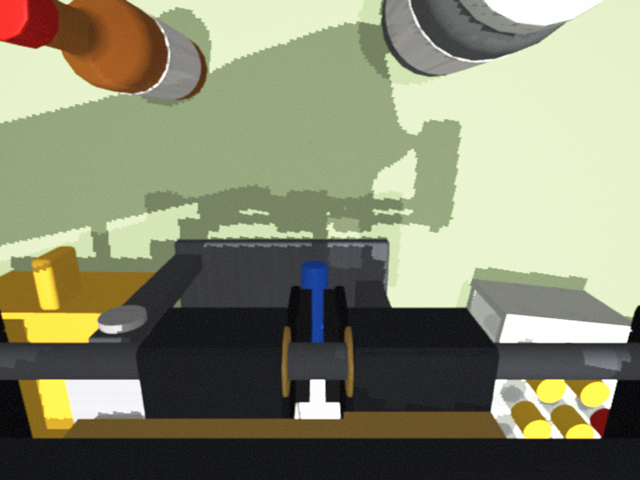

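```bash
python3 - <<'E'
from m import *
im=load("wrist20");W=cloud(im);s,p,R=tool()
print(p)
L=(W-p)@R   # tool frame: x along fingers (neg = behind TCP), y, z
for u,v in[(293,289),(293,292),(293,300),(340,292),(340,300),(293,320),(315,263),(315,268),(315,285),(315,300),(315,320),(315,335)]:
    print((u,v),im["pixels"][v,u],"tool mm",np.round(L[v,u]*1000,1),"z",round(W[v,u,2]*1000,1))
E
python3 - <<'E'
from h import *
im=grab("scene","20");c=im["pixels"][200:340,340:480,::-1];cv2.imwrite("pics/c20.png",cv2.resize(c,None,fx=4.2,fy=4.2,interpolation=cv2.INTER_CUBIC))
E
```

```text
[0.6506 0.136  0.107 ]
(293, 289) [16 17 15] tool mm [-30.1  12.  -10.9] z 137.1
(293, 292) [ 9 16 13] tool mm [-32.9  11.9 -10.7] z 139.9
(293, 300) [13  5  3] tool mm [-41.6  12.3 -10.2] z 148.6
(340, 292) [10 13 11] tool mm [-33.3  12.1   8.8] z 140.4
(340, 300) [18 20 19] tool mm [-41.8  12.5   8.4] z 148.8
(293, 320) [14 13 14] tool mm [-57.2  11.8  -9.4] z 164.2
(315, 263) [ 22  49 117] tool mm [-19.1  19.7  -1.6] z 126.1
(315, 268) [ 24  55 130] tool mm [-24.1  19.3  -1.6] z 131.1
(315, 285) [ 28  68 155] tool mm [-26.3  12.3  -1.6] z 133.4
(315, 300) [ 28  69 157] tool mm [-25.5   4.7  -1.6] z 132.5
(315, 320) [ 21  62 150] tool mm [-25.9  -4.8  -1.6] z 132.9
(315, 335) [ 29  66 156] tool mm [-26.  -12.3  -1.6] z 133.0
```

View pics/c20.png

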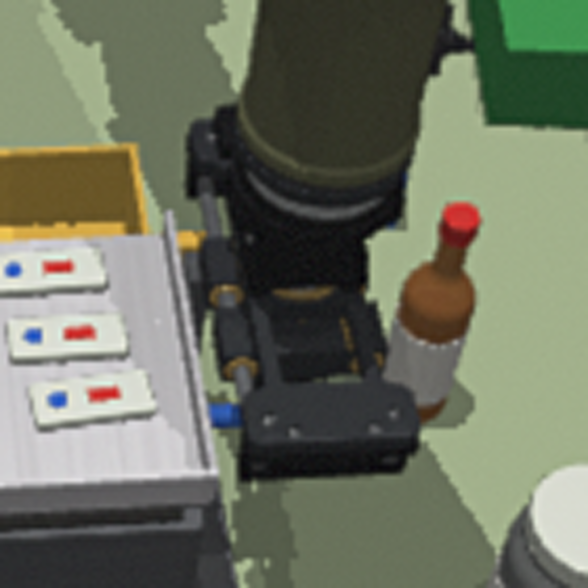

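```bash
python3 - <<'E'
from m import *
def chk(n,p,rv):
    im=load(n);W=cloud(im);R=Rn.from_rotvec(rv).as_matrix();L=((W-np.array(p))@R)*1000
    v=im["pixels"].max(-1)
    m=(v<45)&(abs(L[...,1])<20)&(L[...,0]>-60)&(L[...,0]<10)&(abs(L[...,2])<60)
    q=L[m]; print(n,len(q),"finger end tool-x 99.5%%: %.1f max %.1f"%(np.percentile(q[:,0],99.5),q[:,0].max()), "y",np.percentile(q[:,1],[1,50,99]))
chk("wrist0",[.2322,-.6064,.195],[.9367,1.362,-.935])
chk("wrist1",[.4244,.3301,.037],[-.189,1.568,.182])
chk("wrist10",[.4222,-.0837,.0853],[1.075,1.297,-1.082])
chk("wrist20",[.6506,.136,.107],[-.134,1.565,.134])
E
```

```text
wrist0 3428 finger end tool-x 99.5%: -27.7 max -26.8 y [-8.2124  8.7315 11.0072]
wrist1 2703 finger end tool-x 99.5%: -27.5 max -26.5 y [-5.3841 10.5861 12.6265]
wrist10 2583 finger end tool-x 99.5%: -27.5 max -26.8 y [-7.3544  8.7394 10.7491]
wrist20 1719 finger end tool-x 99.5%: -26.8 max -26.2 y [ 6.076  10.9618 12.6739]
```

Cross-check: the wrist depth puts the real finger ends about 27 mm short of the reported TCP in all four pictures. That explains the shallow grips, with the pads passing just above the bar. From here I'll allow for it, so the grasp point is the TCP minus 46 mm.

```bash
python3 -m creep '[{"fingers":0.4,"x":0,"y":0,"z":0,"twist":0},{"fingers":0.4,"x":0,"y":0,"z":0,"twist":0},{"fingers":0.4,"x":0,"y":0,"z":0,"twist":0},{"fingers":0.4,"x":0,"y":0,"z":0,"twist":0},{"fingers":0.4,"x":0,"y":0,"z":0,"twist":0},{"fingers":0.4,"x":0.3,"y":0,"z":-0.03,"twist":0},{"fingers":0.4,"x":0.65,"y":0,"z":-0.03,"twist":0},{"fingers":0.4,"x":0.65,"y":0,"z":-0.03,"twist":0},{"fingers":0.05,"x":0.65,"y":0,"z":-0.03,"twist":0},{"fingers":0.05,"x":0.65,"y":0,"z":-0.03,"twist":0},{"fingers":0.05,"x":0.65,"y":0,"z":-0.03,"twist":0},{"fingers":0.05,"x":0.65,"y":0,"z":-0.03,"twist":0},{"fingers":0.05,"x":0.65,"y":0,"z":-0.03,"twist":0},{"fingers":0.05,"x":0.65,"y":0,"z":-0.03,"twist":0},{"fingers":0.05,"x":0.65,"y":0,"z":-0.03,"twist":0}]' 60; python3 goal.py
```

```text
time: 25.65
position: [0.6495, 0.1359, 0.0809]
tool_rot: [-0.134, 1.566, 0.134]
ft_force: [-0.4, -0.0, 1.3]
grip_width: 0.116
t=25.65 pos [0.6495 0.1359 0.0809] jaw az 9.79 tilt [-0.     0.001] j [ 0.22  0.5  -0.62  1.53  0.3   1.21 -0.28] F [-0.4 -0.   1.3] grip 0.116
  -> x 0.00 y 0.00 z 0.00 twist 0.00
```

Now it holds the bar (0.116, about 10 mm). I'll lift along the arc.

```bash
python3 -m creep '[{"fingers":0.05,"x":-0.14,"y":0,"z":-0.02,"twist":0},{"fingers":0.05,"x":-0.29,"y":0,"z":-0.05,"twist":0},{"fingers":0.05,"x":-0.43,"y":0,"z":-0.1,"twist":0},{"fingers":0.05,"x":-0.58,"y":0,"z":-0.15,"twist":0},{"fingers":0.05,"x":-0.72,"y":0,"z":-0.21,"twist":0},{"fingers":0.05,"x":-0.85,"y":0,"z":-0.28,"twist":0},{"fingers":0.05,"x":-0.98,"y":0,"z":-0.35,"twist":0},{"fingers":0.05,"x":-1.1,"y":0,"z":-0.43,"twist":0},{"fingers":0.05,"x":-1.16,"y":0,"z":-0.45,"twist":0},{"fingers":0.05,"x":-1.16,"y":0,"z":-0.45,"twist":0}]'; python3 goal.py; python3 tilt.py 21
```

```text
time: 26.48
position: [0.6335, 0.1332, 0.126]
tool_rot: [-0.133, 1.562, 0.135]
ft_force: [7.5, 2.7, -8.6]
grip_width: 0.122
t=26.48 pos [0.6335 0.1332 0.126 ] jaw az 9.78 tilt [0.0011 0.0047] j [ 0.24  0.42 -0.64  1.53  0.26  1.26 -0.26] F [ 7.5  2.7 -8.6] grip 0.122
  -> x 0.00 y 0.00 z 0.00 twist 0.00
scene 1069 tilt 0.530 rad, roll 0.043, z@hinge 116.5
```

View pics/scene21.png

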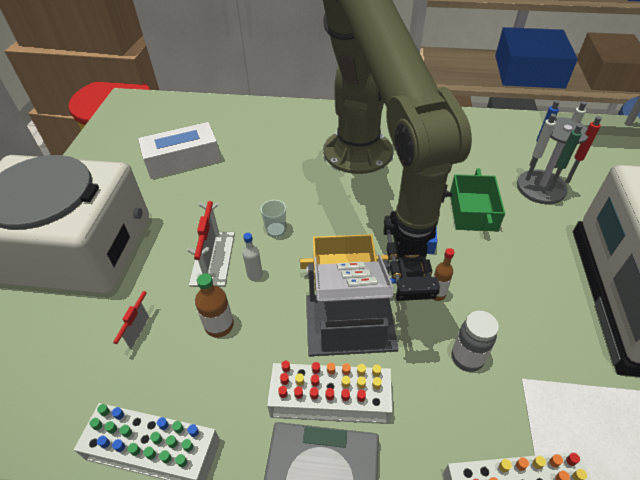

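```bash
python3 -m creep '[{"fingers":0.05,"x":-0.12,"y":0,"z":-0.05,"twist":0},{"fingers":0.05,"x":-0.12,"y":0,"z":-0.05,"twist":0},{"fingers":0.4,"x":0,"y":0,"z":0,"twist":0},{"fingers":0.4,"x":0,"y":0,"z":0,"twist":0},{"fingers":0.4,"x":0,"y":0,"z":0,"twist":0},{"fingers":0.4,"x":0,"y":0,"z":0,"twist":0},{"fingers":0.4,"x":0,"y":0,"z":0,"twist":0},{"fingers":0.4,"x":-0.5,"y":0,"z":0,"twist":0},{"fingers":0.5,"x":-1.5,"y":0,"z":0,"twist":0},{"fingers":0.5,"x":-2.5,"y":0,"z":0,"twist":0}]'; python3 tilt.py 22; python3 - <<'E'
from m import *
for n in("scene22",):
    im=load(n);print(bar(im))
    W,(h,s,v)=masked(im);m=((h<6)|(h>174))&(s>150)&(v>60)&(W[...,2]>.09)&(W[...,2]<.16)&(abs(W[...,0]-.5)<.13)&(abs(W[...,1]+.34)<.08)
    q=W[m]; e=q[:,0]; b=q[(abs(e-.493)>.035)]; f=np.polyfit(b[:,0],b[:,1],1); print("bar az",np.degrees(np.arctan(f[0])),"y@.4927",np.polyval(f,.4927))
im=load("top0");W,(h,s,v)=masked(im);m=((h<6)|(h>174))&(s>150)&(v>60)&(W[...,2]>.09)&(W[...,2]<.16)&(abs(W[...,0]-.5)<.13)&(abs(W[...,1]+.34)<.08)
q=W[m]; b=q[(abs(q[:,0]-.493)>.035)]; f=np.polyfit(b[:,0],b[:,1],1); print("bar az",np.degrees(np.arctan(f[0])),"y@.4927",np.polyval(f,.4927)); g=q[abs(q[:,0]-.493)<.02]; g=g[g[:,2]>.134]; print("block top y range",np.percentile(g[:,1],[2,50,98]))
E
python3 goal.py .4927 -.343 .20 -83.2
```

```text
time: 27.37
position: [0.63, 0.1322, 0.2268]
tool_rot: [-0.135, 1.57, 0.134]
ft_force: [1.2, 1.1, 0.5]
grip_width: 0.464
scene 1065 tilt 0.543 rad, roll 0.039, z@hinge 116.6
((array([ 491.1, -343.2]), 186.4, 16.8, 6.98), 400, array([0.124 , 0.1393]))
bar az 6.20671864845068 y@.4927 -0.34237523685802423
bar az 6.145427644229774 y@.4927 -0.3428749658507627
block top y range [-0.3525 -0.3434 -0.334 ]
t=27.42 pos [0.6345 0.134  0.2376] jaw az 9.77 tilt [0.     0.0118] j [ 0.25  0.36 -0.66  1.39  0.22  1.46 -0.23] F [2.6 1.1 6.8] grip 0.475
  -> x 0.88 y -11.15 z -5.53 twist 18.59
```

```bash
python3 -m creep '[{"fingers":0.5,"x":0,"y":-11.15,"z":-5.53,"twist":18.65},{"fingers":0.5,"x":0,"y":-11.15,"z":-5.53,"twist":18.65},{"fingers":0.5,"x":0,"y":-11.15,"z":-5.53,"twist":18.65},{"fingers":0.5,"x":0,"y":-11.15,"z":-5.53,"twist":18.65},{"fingers":0.5,"x":0,"y":-11.15,"z":-5.53,"twist":18.65},{"fingers":0.5,"x":0,"y":-11.15,"z":-5.53,"twist":18.65},{"fingers":0.5,"x":0,"y":-11.15,"z":-5.53,"twist":18.65},{"fingers":0.5,"x":0,"y":-11.15,"z":-5.53,"twist":18.65},{"fingers":0.5,"x":0,"y":-11.15,"z":-5.53,"twist":18.65},{"fingers":0.5,"x":0,"y":-11.15,"z":-5.53,"twist":18.65},{"fingers":0.5,"x":0.3,"y":-11.15,"z":-5.53,"twist":18.65},{"fingers":0.5,"x":0.6,"y":-11.15,"z":-5.53,"twist":18.65},{"fingers":0.5,"x":0.9,"y":-11.15,"z":-5.53,"twist":18.65},{"fingers":0.5,"x":0.9,"y":-11.15,"z":-5.53,"twist":18.65},{"fingers":0.5,"x":0.9,"y":-11.15,"z":-5.53,"twist":18.65}]'; python3 goal.py .4927 -.3428 .075 -83.6; python3 - <<'E'
from h import *
grab("wrist","23")
E
```

```text
time: 28.67
position: [0.4889, -0.3437, 0.1905]
tool_rot: [1.124, 1.264, -1.123]
ft_force: [0.2, 0.9, -0.2]
grip_width: 0.498
t=28.67 pos [ 0.4889 -0.3437  0.1905] jaw az -83.32 tilt [-0.0006 -0.0015] j [ 0.75  0.22 -0.21  1.59  0.05  1.34 -0.92] F [ 0.2  0.9 -0.2] grip 0.498
  -> x 2.89 y 0.10 z -0.01 twist 0.06
```

View pics/wrist23.png

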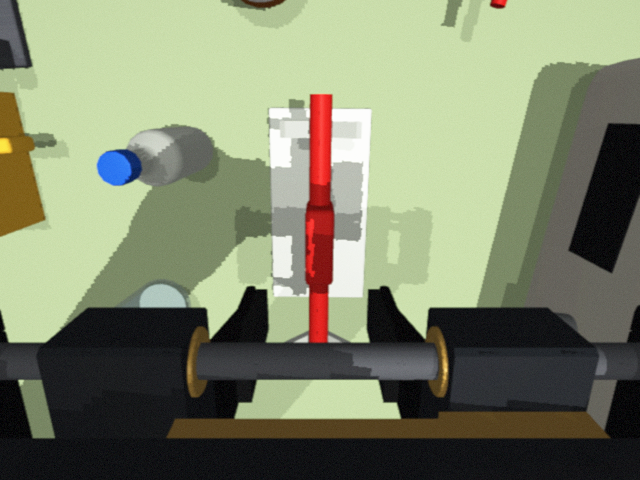

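```bash
python3 -m creep '[{"fingers":0.5,"x":0.6,"y":0.08,"z":0,"twist":0.05},{"fingers":0.5,"x":1.3,"y":0.08,"z":0,"twist":0.05},{"fingers":0.5,"x":2,"y":0.08,"z":0,"twist":0.05},{"fingers":0.5,"x":2.5,"y":0.08,"z":0,"twist":0.05},{"fingers":0.5,"x":2.85,"y":0.08,"z":0,"twist":0.05},{"fingers":0.5,"x":2.85,"y":0.08,"z":0,"twist":0.05}]'; python3 goal.py .4927 -.3428 .075 -83.6; python3 - <<'E'
from h import *
grab("wrist","24")
E
```

```text
time: 29.22
position: [0.4921, -0.3409, 0.0748]
tool_rot: [1.125, 1.266, -1.124]
ft_force: [-0.7, 1.0, -0.2]
grip_width: 0.5
t=29.22 pos [ 0.4921 -0.3409  0.0748] jaw az -83.39 tilt [-0.0026 -0.0033] j [ 0.74  0.31 -0.21  1.72  0.07  1.12 -0.95] F [-0.7  1.  -0.2] grip 0.500
  -> x -0.01 y 0.01 z 0.05 twist 0.04
```

View pics/wrist24.png

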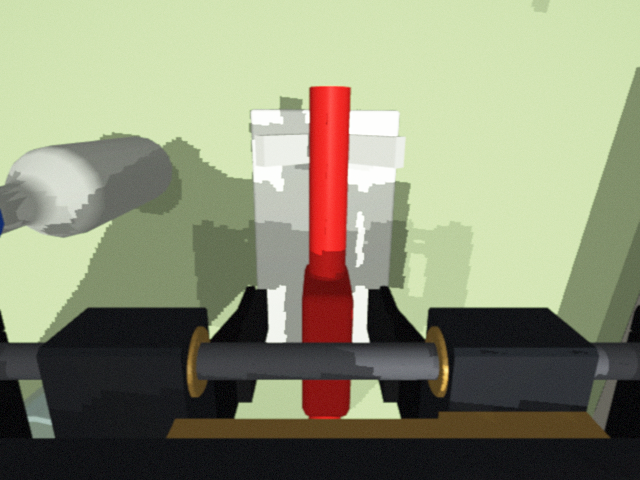

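```bash
python3 -m creep '[{"fingers":0.4,"x":0,"y":0,"z":0.05,"twist":0.04},{"fingers":0.1,"x":0,"y":0,"z":0.06,"twist":0.04},{"fingers":0.1,"x":0,"y":0,"z":0.06,"twist":0.04},{"fingers":0.1,"x":0,"y":0,"z":0.06,"twist":0.04},{"fingers":0.1,"x":0,"y":0,"z":0.06,"twist":0.04},{"fingers":0.1,"x":0,"y":0,"z":0.06,"twist":0.04},{"fingers":0.1,"x":0,"y":0,"z":0.06,"twist":0.04},{"fingers":0.1,"x":0,"y":0,"z":0.06,"twist":0.04}]' 60; python3 goal.py
```

```text
time: 29.93
position: [0.4931, -0.3444, 0.0778]
tool_rot: [1.131, 1.26, -1.129]
ft_force: [-2.3, 5.1, 4.8]
grip_width: 0.203
t=29.93 pos [ 0.4931 -0.3444  0.0778] jaw az -83.85 tilt [ 0.0002 -0.0022] j [ 0.74  0.31 -0.21  1.71  0.07  1.13 -0.95] F [-2.3  5.1  4.8] grip 0.203
  -> x 0.00 y 0.00 z 0.00 twist 0.00
```

```bash
python3 -m creep '[{"fingers":0.1,"x":-0.3,"y":0,"z":0,"twist":0},{"fingers":0.1,"x":-0.8,"y":0,"z":0,"twist":0},{"fingers":0.1,"x":-1.6,"y":0,"z":0,"twist":0},{"fingers":0.1,"x":-2.5,"y":0,"z":0,"twist":0},{"fingers":0.1,"x":-3.5,"y":0,"z":0,"twist":0},{"fingers":0.1,"x":-4.5,"y":0,"z":0,"twist":0},{"fingers":0.1,"x":-5,"y":0,"z":0,"twist":0},{"fingers":0.1,"x":-5,"y":0,"z":0,"twist":0}]'; python3 goal.py; python3 - <<'E'
from m import *
import tilt
im=load("top0");H=hsv(im)
# cassettes: white bright on tray floor; windows red/blue
P=tilt.st(ray(im,np.stack(np.meshgrid(np.arange(640),np.arange(480)),-1).reshape(-1,2),.123)).reshape(480,640,3)
h,s,v=[H[...,i].astype(int) for i in range(3)]
inn=(P[...,0]>2)&(P[...,0]<158)&(abs(P[...,1])<68)
print("v pct",np.percentile(v[inn],[10,50,75,90,97]))
px=im["pixels"].astype(int)
m=inn&((px[...,0]-px[...,2]>-2)&(v>170)|(s>120))
m=cv2.morphologyEx(m.astype(np.uint8),cv2.MORPH_CLOSE,np.ones((3,3)));m=cv2.morphologyEx(m,cv2.MORPH_OPEN,np.ones((3,3)))
k,l,stt,c=cv2.connectedComponentsWithStats(m)
for i in range(1,k):
    if stt[i,4]>80:
        q=P[l==i]/1000; print(c[i],stt[i,4],rect(q),"d range",q[:,0].min()*1000,q[:,0].max()*1000)
a=grab("scene","25");grab("top","25")
E
```

```text
time: 30.6
position: [0.4949, -0.3484, 0.2843]
tool_rot: [1.13, 1.245, -1.128]
ft_force: [0.8, -0.6, -1.0]
grip_width: 0.204
t=30.60 pos [ 0.4949 -0.3484  0.2843] jaw az -83.95 tilt [0.0085 0.0082] j [ 0.75  0.2  -0.21  1.43  0.04  1.5  -0.93] F [ 0.8 -0.6 -1. ] grip 0.204
  -> x 0.00 y 0.00 z 0.00 twist 0.00
v pct [155.8 163.  166.  169.  172. ]
[283.5137 185.8251] 183 (array([24.3,  5.5]), 55.7, 17.9, -88.06) d range 14.765281492401975 33.25317140597757
```

View pics/scene25.png

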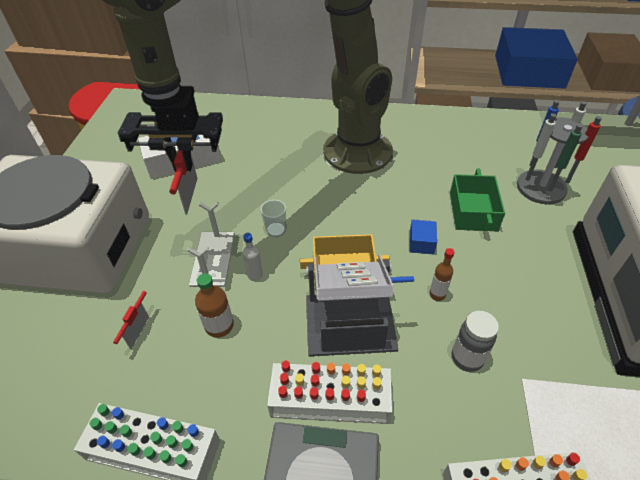

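```bash
python3 - <<'E'
from m import *
import tilt
im=load("top0")
pts=np.array([[580,147],[497,163],[585,178],[502,197],[605,200],[518,212],[607,235],[523,247],[622,260],[535,276],[628,295],[542,310]])/3+[90,90]
print(np.round(tilt.st(ray(im,pts,.123)),1))
W=cloud(load("top25"));P=tilt.st(W)
im=load("top25");H=hsv(im);s=H[...,1].astype(int)
m=(abs(P[...,1])<60)&(P[...,0]>0)&(P[...,0]<155)&(P[...,2]>85)
for x in range(5,155,10):
    k=m&(abs(P[...,0]-x)<3); 
    if k.sum()>5: print(x,k.sum(),"z",np.round(np.percentile(P[...,2][k],[10,50,90]),1),"floor pred",round(98.2+(x-4.3)*.5463,1))
im=load("scene25");P=tilt.st(cloud(im));m=(abs(P[...,1])<60)&(P[...,0]>0)&(P[...,0]<155)&(P[...,2]>85)
for x in range(5,155,10):
    k=m&(abs(P[...,0]-x)<3); 
    if k.sum()>5: print("s",x,k.sum(),"z",np.round(np.percentile(P[...,2][k],[10,50,90]),1))
E
python3 goal.py .6687 .0317 .30 10.1
```

```text
[[121.6 -11.2 123. ]
 [119.6  48.  123. ]
 [ 99.  -11.  123. ]
 [ 95.   48.4 123. ]
 [ 81.2 -22.3 123. ]
 [ 82.7  39.1 123. ]
 [ 56.3 -19.5 123. ]
 [ 57.5  39.6 123. ]
 [ 37.1 -26.9 123. ]
 [ 35.9  34.7 123. ]
 [ 11.9 -26.9 123. ]
 [ 11.4  33.8 123. ]]
5 96 z [ 97.5  99.6 102. ] floor pred 98.6
15 199 z [101.6 105.2 114.2] floor pred 104.0
25 175 z [108.2 115.1 120.7] floor pred 109.5
35 159 z [113.  118.  123.8] floor pred 115.0
45 181 z [118.  120.4 123. ] floor pred 120.4
55 213 z [124.  128.  136.9] floor pred 125.9
65 186 z [129.9 137.8 142. ] floor pred 131.4
75 152 z [135.4 138.8 145.2] floor pred 136.8
85 214 z [139.9 142.8 146.6] floor pred 142.3
95 194 z [145.8 152.9 158.4] floor pred 147.7
105 193 z [151.8 159.4 163.8] floor pred 153.2
115 187 z [156.7 158.8 161.7] floor pred 158.7
125 211 z [161.2 164.  167.1] floor pred 164.1
135 201 z [167.  169.7 172.3] floor pred 169.6
145 289 z [172.7 176.3 195.7] floor pred 175.1
s 5 26 z [ 98.2 100.  101.2]
s 15 59 z [103.9 106.9 114.9]
s 25 65 z [109.5 117.3 120.5]
s 35 119 z [114.8 117.9 122.6]
s 45 32 z [119.8 121.  123. ]
s 55 72 z [125.3 128.6 137. ]
s 65 72 z [131.  134.8 142.4]
s 75 113 z [136.8 140.3 144.3]
s 85 58 z [141.5 143.4 152.7]
s 95 75 z [147.3 155.6 158. ]
s 105 120 z [152.7 159.  162.9]
s 135 10 z [191.2 192.5 193. ]
s 145 333 z [182.1 187.4 193.6]
t=30.70 pos [ 0.4927 -0.347   0.2778] jaw az -83.94 tilt [0.0011 0.0017] j [ 0.75  0.2  -0.21  1.44  0.04  1.5  -0.93] F [-0.1  1.1 -2.9] grip 0.204
  -> x -0.57 y 5.38 z -8.95 twist -18.81
```

```bash
python3 goal.py .6644 .0302 .275 10.1; python3 -m creep '[{"fingers":0.1,"x":0,"y":0.5,"z":-0.7,"twist":-1.4},{"fingers":0.1,"x":0,"y":1,"z":-1.5,"twist":-2.8},{"fingers":0.1,"x":0,"y":1.4,"z":-2.3,"twist":-4.2},{"fingers":0.1,"x":0,"y":1.8,"z":-3.1,"twist":-5.6},{"fingers":0.1,"x":0,"y":2.2,"z":-3.9,"twist":-7},{"fingers":0.1,"x":0,"y":2.7,"z":-4.7,"twist":-8.4},{"fingers":0.1,"x":0,"y":3.2,"z":-5.5,"twist":-9.8},{"fingers":0.1,"x":0,"y":3.7,"z":-6.3,"twist":-11.2},{"fingers":0.1,"x":0,"y":4.2,"z":-7.1,"twist":-12.6},{"fingers":0.1,"x":0,"y":4.6,"z":-7.8,"twist":-14},{"fingers":0.1,"x":0,"y":5,"z":-8.4,"twist":-15.4},{"fingers":0.1,"x":0,"y":5.28,"z":-8.88,"twist":-16.8},{"fingers":0.1,"x":0,"y":5.28,"z":-8.88,"twist":-18},{"fingers":0.1,"x":0,"y":5.28,"z":-8.88,"twist":-18.8},{"fingers":0.1,"x":0,"y":5.28,"z":-8.88,"twist":-18.8},{"fingers":0.1,"x":0,"y":5.28,"z":-8.88,"twist":-18.8}]'; cat > scr.py <<'E'
import sys
from m import *
import tilt
s,p,R=tool()
print("tcp stand",np.round(tilt.st(p),1),"jaw",np.degrees(np.arctan2(R[1,2],R[0,2])))
for n in("scene","top"):
    im=grab(n,sys.argv[1]);P=tilt.st(cloud(im));H=hsv(im);h,s_,v=[H[...,i].astype(int) for i in range(3)]
    t=tilt.st(p)
    m=((h<6)|(h>174))&(s_>140)&(v>50)&(np.linalg.norm(P-np.array([t[0],t[1],t[2]+40]),axis=-1)<130)&(P[...,2]>120)
    q=P[m]; print(n,len(q))
    if len(q)<20: continue
    print("  y range",np.percentile(q[:,1],[1,99]),"x med %.1f"%np.median(q[:,0]),"z",np.percentile(q[:,2],[2,50,98]))
    e=q[abs(q[:,1]-t[1])>32]
    if len(e)>20:
        for i,nm in((0,"x"),(2,"z")):
            f=np.polyfit(e[:,1]-t[1],e[:,i],1); print("  bar",nm,"@mid %.1f slope %.2f deg"%(f[1],np.degrees(np.arctan(f[0]))))
        for sd in(1,-1):
            k=e[sd*(e[:,1]-t[1])>0]
            if len(k): print("   side",sd,len(k),"z98",np.percentile(k[:,2],98),"x",np.median(k[:,0]))
E
python3 goal.py; python3 scr.py 26
```

```text
t=30.70 pos [ 0.4927 -0.347   0.2778] jaw az -83.94 tilt [0.0011 0.0017] j [ 0.75  0.2  -0.21  1.44  0.04  1.5  -0.93] F [-0.1  1.1 -2.9] grip 0.204
  -> x 0.06 y 5.26 z -8.92 twist -18.81
time: 32.03
position: [0.6642, 0.0286, 0.2746]
tool_rot: [-0.137, 1.57, 0.136]
ft_force: [0.5, 0.6, -2.8]
grip_width: 0.201
t=32.03 pos [0.6642 0.0286 0.2746] jaw az 9.95 tilt [ 0.0002 -0.0036] j [ 0.35  0.4  -0.61  1.26  0.22  1.56 -0.05] F [ 0.5  0.6 -2.8] grip 0.201
  -> x 0.00 y 0.00 z 0.00 twist 0.00
tcp stand [124.6  -1.6 274.6] jaw 9.950073895042534
scene 363
  y range [-94.0828  86.2216] x med 128.3 z [312.0058 318.9621 323.0628]
  bar x @mid 128.9 slope -0.07 deg
  bar z @mid 319.6 slope -0.33 deg
   side 1 112 z98 322.93693598327485 x 128.5605414088523
   side -1 244 z98 400.2161955712852 x 128.24491611755585
top 86
  y range [-94.6827  86.897 ] x med 124.1 z [315.4735 321.1745 323.6298]
  bar x @mid 124.2 slope 0.17 deg
  bar z @mid 320.6 slope -0.18 deg
   side 1 48 z98 323.30652204795825 x 124.11846406662193
   side -1 38 z98 323.94415802372697 x 124.12092030141022
```

View pics/scene26.png

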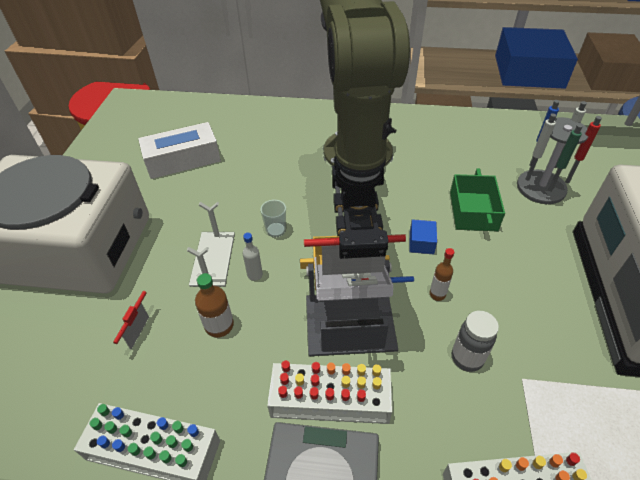

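```bash
python3 - <<'E'
from m import *
import tilt
im=load("scene26");P=tilt.st(cloud(im))
for z in range(215,312,8):
    k=(abs(P[...,1]+2)<58)&(abs(P[...,0]-125)<18)&(abs(P[...,2]-z)<4)
    if k.sum()>3: print(z,k.sum(),np.round(np.percentile(P[...,0][k],[20,50,80]),1))
k=(abs(P[...,1]+2)<75)&(abs(P[...,0]-125)<8)&(P[...,2]>205)&(P[...,2]<290)
q=P[k]; 
for y in range(-70,75,10):
    kk=abs(q[:,1]-y)<5
    if kk.sum()>2: print("y",y,kk.sum(),"zmin",np.round(np.sort(q[kk,2])[:3],1))
E
```

```text
215 11 [124.1 124.6 124.9]
223 144 [124.8 125.7 126.4]
231 159 [124.9 125.7 126.7]
239 159 [124.7 125.7 126.4]
247 150 [124.7 125.7 126.5]
255 156 [124.8 125.6 126.5]
263 156 [125.  125.8 126.6]
271 45 [125.1 125.8 126.5]
279 42 [125.  125.5 126.8]
287 45 [124.5 125.5 126.5]
295 39 [125.2 125.6 126.6]
303 35 [124.6 125.8 126.9]
311 22 [129.6 130.2 130.9]
y -60 114 zmin [218.9 219.1 220. ]
y -50 123 zmin [217.4 218.5 219.2]
y -40 119 zmin [219.9 219.9 219.9]
y -30 95 zmin [220.9 221.1 221.2]
y -20 86 zmin [219.1 219.7 219.9]
y -10 84 zmin [217.9 218.5 218.6]
y 0 79 zmin [217.8 219.2 220.6]
y 10 79 zmin [220.1 220.8 221.8]
y 20 81 zmin [218.7 219.3 219.7]
y 30 83 zmin [218.2 218.7 219.7]
y 40 78 zmin [220.1 221.6 221.7]
y 50 83 zmin [218.2 220.3 221.2]
y 60 9 zmin [220.6 221.7 227.7]
```

```bash
python3 -m creep '[{"fingers":0.1,"x":0.3,"y":0.1,"z":0,"twist":0},{"fingers":0.1,"x":0.7,"y":0.1,"z":0,"twist":0},{"fingers":0.1,"x":1,"y":0.1,"z":0,"twist":0},{"fingers":0.1,"x":1.2,"y":0.1,"z":0,"twist":0},{"fingers":0.1,"x":1.28,"y":0.1,"z":0,"twist":0},{"fingers":0.1,"x":1.28,"y":0.1,"z":0,"twist":0},{"fingers":0.1,"x":1.28,"y":0.1,"z":0,"twist":0}]'; python3 scr.py 27; python3 goal.py; python3 - <<'E'
from m import *
import tilt
im=load("scene27");P=tilt.st(cloud(im))
for z in range(195,260,8):
    k=(abs(P[...,1])<58)&(abs(P[...,0]-125)<12)&(abs(P[...,2]-z)<4)
    if k.sum()>3: print(z,k.sum(),np.round(np.percentile(P[...,0][k],[20,50,80]),1))
c=im["pixels"][200:340,280:440,::-1];d=load("top27")["pixels"][90:260,200:380,::-1]
cv2.imwrite("pics/c27.png",np.hstack([cv2.resize(c,(400,350)),cv2.resize(d,(380,350))]))
E
```

```text
time: 32.72
position: [0.6645, 0.033, 0.2259]
tool_rot: [-0.138, 1.566, 0.138]
ft_force: [-0.2, 0.1, -1.6]
grip_width: 0.2
tcp stand [125.6   2.8 225.9] jaw 10.06300246759701
scene 326
  y range [-88.9357  91.2055] x med 129.1 z [263.4603 270.2542 274.3441]
  bar x @mid 129.2 slope -0.06 deg
  bar z @mid 270.4 slope -0.25 deg
   side 1 103 z98 273.32037871748423 x 129.21250240065245
   side -1 213 z98 274.8225002256939 x 129.061316027717
top 91
  y range [-90.3544  90.9033] x med 124.9 z [267.4568 272.4639 275.7331]
  bar x @mid 125.4 slope -0.16 deg
  bar z @mid 272.3 slope -0.07 deg
   side 1 45 z98 275.04637882153514 x 124.57056752363965
   side -1 46 z98 275.7333996240326 x 125.38416958913058
t=32.82 pos [0.6649 0.0332 0.2266] jaw az 10.07 tilt [-0.0002  0.0015] j [ 0.36  0.4  -0.61  1.35  0.23  1.46 -0.07] F [-0.4 -0.5 -2.4] grip 0.202
  -> x 0.00 y 0.00 z 0.00 twist 0.00
195 143 [126.  126.8 127.6]
203 145 [125.8 126.9 127.7]
211 78 [126.1 127.  127.7]
219 44 [125.7 126.7 127.6]
227 42 [126.  126.7 127.4]
235 43 [125.7 126.4 127. ]
243 41 [126.5 126.9 127.5]
251 52 [125.7 126.4 127.4]
259 7 [127.6 128.6 130.7]
```

View pics/c27.png

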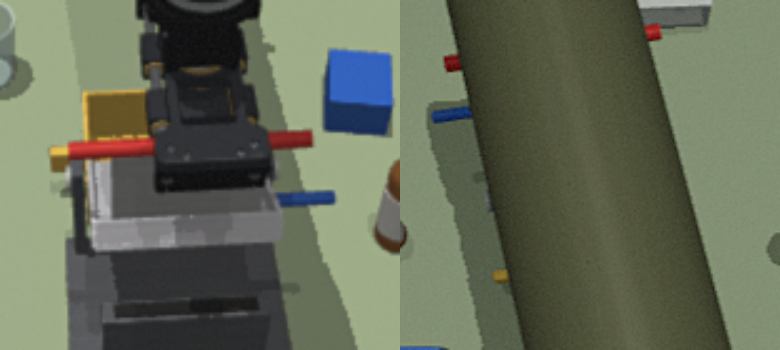

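```bash
python3 -m creep '[{"fingers":0.1,"x":0.06,"y":0,"z":0,"twist":0},{"fingers":0.1,"x":0.12,"y":0,"z":0,"twist":0},{"fingers":0.1,"x":0.12,"y":0,"z":0,"twist":0},{"fingers":0.1,"x":0.175,"y":0,"z":-0.1,"twist":0},{"fingers":0.1,"x":0.229,"y":0,"z":-0.2,"twist":0},{"fingers":0.1,"x":0.284,"y":0,"z":-0.3,"twist":0},{"fingers":0.1,"x":0.339,"y":0,"z":-0.4,"twist":0},{"fingers":0.1,"x":0.393,"y":0,"z":-0.5,"twist":0},{"fingers":0.1,"x":0.448,"y":0,"z":-0.6,"twist":0},{"fingers":0.1,"x":0.502,"y":0,"z":-0.7,"twist":0},{"fingers":0.1,"x":0.557,"y":0,"z":-0.8,"twist":0},{"fingers":0.1,"x":0.612,"y":0,"z":-0.9,"twist":0},{"fingers":0.1,"x":0.666,"y":0,"z":-1,"twist":0}]'; python3 goal.py; python3 tilt.py 28; python3 - <<'E'
from m import *
import tilt
s,p,R=tool();t=tilt.st(p);print("tcp",np.round(t,1),"edge gap vert",t[2]-54.8-(98.2+(t[0]+1.2-4.3)*.5463))
im=load("scene28")
c=im["pixels"][200:340,280:440,::-1];cv2.imwrite("pics/c28.png",cv2.resize(c,(680,595),interpolation=cv2.INTER_CUBIC))
E
```

```text
time: 33.9
position: [0.6248, 0.0261, 0.1992]
tool_rot: [-0.138, 1.566, 0.138]
ft_force: [-0.5, -0.2, 2.1]
grip_width: 0.205
t=33.90 pos [0.6248 0.0261 0.1992] jaw az 10.08 tilt [-0.0003  0.0007] j [ 0.41  0.33 -0.62  1.5   0.19  1.38 -0.05] F [-0.5 -0.2  2.1] grip 0.205
  -> x 0.00 y 0.00 z 0.00 twist 0.00
scene 473 tilt 0.613 rad, roll -0.021, z@hinge 106.5
tcp [ 84.2   2.9 198.5] edge gap vert 1.2380431923110677
```

View pics/c28.png

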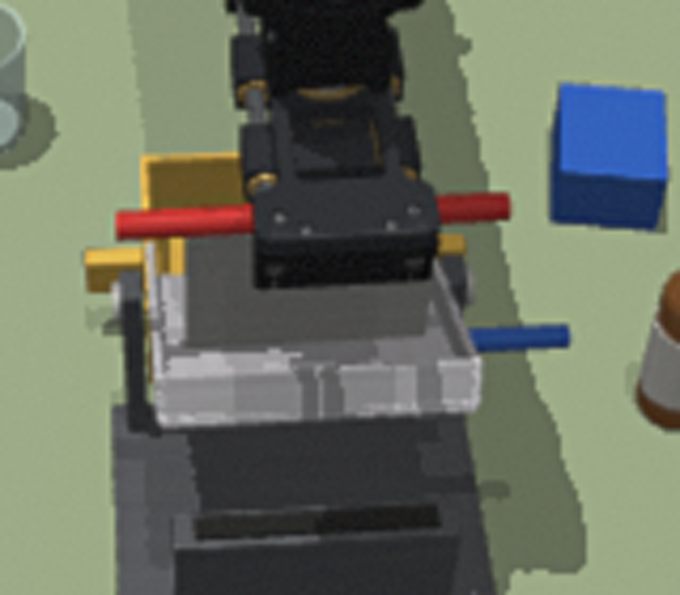

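```bash
cat > hnd.py <<'E'
import sys
from m import *
import tilt
for n in sys.argv[1:]:
    im=load(n);P=tilt.st(cloud(im));H=hsv(im);h,s,v=[H[...,i].astype(int) for i in range(3)]
    m=(h>105)&(h<125)&(s>150)&(P[...,2]>110)&(P[...,2]<200)&(abs(P[...,1]-100)<32)&(P[...,0]>80)&(P[...,0]<160)
    print(n,m.sum(),"handle stand x %.1f z med %.1f max %.1f"%(np.median(P[...,0][m]),np.median(P[...,2][m]),np.percentile(P[...,2][m],98)))
E
python3 hnd.py scene0 scene22 scene25 scene28
```

```text
scene0 98 handle stand x 131.0 z med 130.6 max 134.3
scene22 95 handle stand x 114.4 z med 174.2 max 178.2
scene25 98 handle stand x 113.4 z med 174.5 max 178.9
scene28 88 handle stand x 114.1 z med 174.4 max 178.5
```

```bash
python3 -m creep '[{"fingers":0.1,"x":0.055,"y":0,"z":-0.12,"twist":0},{"fingers":0.1,"x":0.12,"y":0,"z":-0.24,"twist":0},{"fingers":0.1,"x":0.187,"y":0,"z":-0.36,"twist":0},{"fingers":0.1,"x":0.252,"y":0,"z":-0.48,"twist":0},{"fingers":0.1,"x":0.318,"y":0,"z":-0.6,"twist":0},{"fingers":0.1,"x":0.383,"y":0,"z":-0.72,"twist":0},{"fingers":0.1,"x":0.449,"y":0,"z":-0.84,"twist":0},{"fingers":0.1,"x":0.514,"y":0,"z":-0.96,"twist":0},{"fingers":0.1,"x":0.58,"y":0,"z":-1.08,"twist":0},{"fingers":0.1,"x":0.646,"y":0,"z":-1.2,"twist":0},{"fingers":0.1,"x":0.711,"y":0,"z":-1.32,"twist":0},{"fingers":0.1,"x":0.777,"y":0,"z":-1.44,"twist":0},{"fingers":0.1,"x":0.842,"y":0,"z":-1.56,"twist":0},{"fingers":0.1,"x":0.908,"y":0,"z":-1.68,"twist":0},{"fingers":0.1,"x":0.973,"y":0,"z":-1.8,"twist":0},{"fingers":0.1,"x":1.039,"y":0,"z":-1.92,"twist":0},{"fingers":0.1,"x":1.104,"y":0,"z":-2.04,"twist":0},{"fingers":0.1,"x":1.17,"y":0,"z":-2.16,"twist":0},{"fingers":0.1,"x":1.236,"y":0,"z":-2.28,"twist":0},{"fingers":0.1,"x":1.3,"y":0,"z":-2.4,"twist":0}]'; python3 goal.py; python3 - <<'E'
from m import *
import tilt
s,p,R=tool();t=tilt.st(p);print("tcp",np.round(t,1))
im=grab("scene","29");d=grab("top","29")["pixels"][90:260,200:380,::-1]
c=im["pixels"][190:330,270:430,::-1];cv2.imwrite("pics/c29.png",np.hstack([cv2.resize(c,(420,367)),cv2.resize(d,(370,367))]))
E
python3 hnd.py scene29
```

```text
time: 35.62
position: [0.5287, 0.0091, 0.1454]
tool_rot: [-0.138, 1.569, 0.138]
ft_force: [-0.2, -0.0, -2.4]
grip_width: 0.203
t=35.62 pos [0.5287 0.0091 0.1454] jaw az 10.08 tilt [ 0.0006 -0.0029] j [ 0.52  0.14 -0.63  1.8   0.09  1.23  0.04] F [-0.2 -0.  -2.4] grip 0.203
  -> x 0.00 y 0.00 z 0.00 twist 0.00
tcp [-12.3   3.  145.4]
scene29 104 handle stand x 113.4 z med 174.5 max 178.1
```

View pics/c29.png

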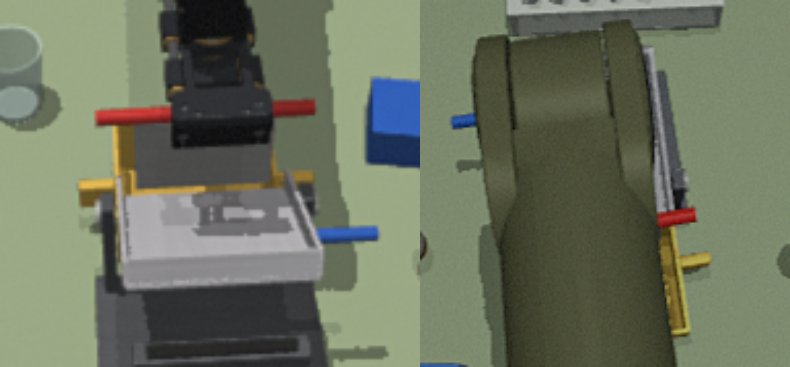

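The tray floor is clear of cassettes. I'll lift straight up and look into the tub.

```bash
python3 -m creep '[{"fingers":0.1,"x":-0.4,"y":0,"z":0,"twist":0},{"fingers":0.1,"x":-1,"y":0,"z":0,"twist":0},{"fingers":0.1,"x":-1.8,"y":0,"z":0,"twist":0},{"fingers":0.1,"x":-2.6,"y":-0.2,"z":0,"twist":0},{"fingers":0.1,"x":-3.2,"y":-0.8,"z":0,"twist":0},{"fingers":0.1,"x":-3.3,"y":-1.6,"z":0,"twist":1},{"fingers":0.1,"x":-3.3,"y":-2.4,"z":0,"twist":2.2},{"fingers":0.1,"x":-3.3,"y":-3.2,"z":0,"twist":3.4}]'; python3 goal.py .4931 -.3444 .278 -83.85;  python3 - <<'E'
from m import *
im=grab("scene","30");d=grab("top","30")["pixels"][90:280,200:410,::-1]
c=im["pixels"][190:330,270:430,::-1];cv2.imwrite("pics/c30.png",np.hstack([cv2.resize(c,(400,350)),cv2.resize(d,(387,350))]))
E
```

```text
time: 36.38
position: [0.5532, -0.118, 0.2795]
tool_rot: [0.098, 1.568, -0.099]
ft_force: [1.0, -0.4, -2.6]
grip_width: 0.202
t=36.38 pos [ 0.5532 -0.118   0.2795] jaw az -7.17 tilt [-0.0006  0.0011] j [ 0.62  0.14 -0.52  1.52  0.07  1.5  -0.02] F [ 1.  -0.4 -2.6] grip 0.202
  -> x 0.04 y -5.80 z -0.79 twist 15.34
```

View pics/c30.png

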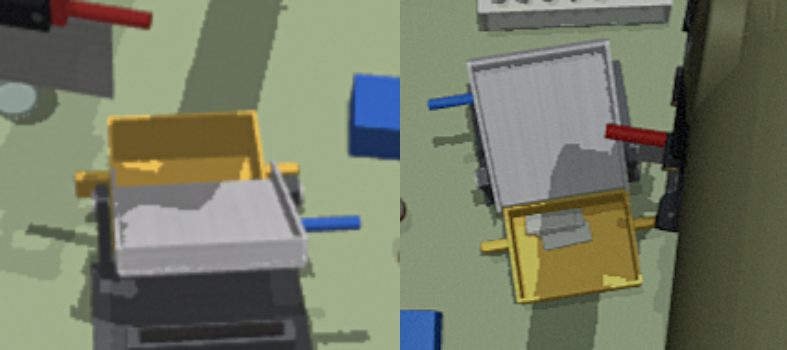

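```bash
python3 - <<'E'
from h import *
d=load("top30")["pixels"][180:260,240:345,::-1];cv2.imwrite("pics/c31.png",cv2.resize(d,None,fx=7,fy=7,interpolation=cv2.INTER_CUBIC))
E
```

```text
(no output)
```

View pics/c31.png

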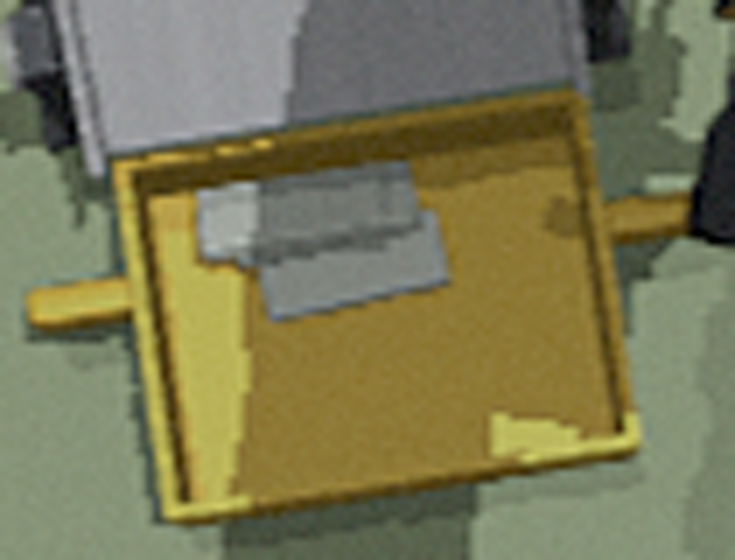

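```bash
python3 - <<'E'
from m import *
import tilt
im=load("top30");P=tilt.st(cloud(im));H=hsv(im);s=H[...,1].astype(int)
m=(s<80)&(P[...,0]>-102)&(P[...,0]<3)&(abs(P[...,1])<70)&(P[...,2]<66)&(P[...,2]>2)
k,l,st,c=cv2.connectedComponentsWithStats(m.astype(np.uint8))
for i in range(1,k):
    if st[i,4]>30: q=P[l==i]; print(c[i],st[i,4],"x",q[:,0].min(),q[:,0].max(),"y",q[:,1].min(),q[:,1].max()); print(np.histogram(q[:,2],bins=np.arange(2,50,4)))
q=P[m]
for x in range(-60,0,6):
    print(x,[int(round(np.median(q[(abs(q[:,0]-x)<3)&(abs(q[:,1]-y)<5),2]))) if ((abs(q[:,0]-x)<3)&(abs(q[:,1]-y)<5)).sum()>1 else None for y in range(-50,61,10)])
E
```

```text
[286.045  213.4273] 578 x -43.99537793954231 1.553682878002508 y -26.037242711691622 52.23176389657734
(array([ 13,  28, 165,  68,  53, 100,  92,  56,   3,   0,   0]), array([ 2,  6, 10, 14, 18, 22, 26, 30, 34, 38, 42, 46]))
-60 [None, None, None, None, None, None, None, None, None, None, None, None]
-54 [None, None, None, None, None, None, None, None, None, None, None, None]
-48 [None, None, None, None, None, None, None, None, None, None, None, None]
-42 [None, None, None, 11, 9, 10, 12, 13, 13, None, None, None]
-36 [None, None, None, 12, 13, 12, 12, 13, 13, None, None, None]
-30 [None, None, None, 12, 13, 11, 13, 13, 12, None, None, None]
-24 [None, None, None, 13, 14, 27, 19, 18, 22, 23, 26, None]
-18 [None, None, None, 20, 25, 31, 31, 31, 31, 30, 30, None]
-12 [None, None, None, 17, 23, 28, 27, 27, 27, 28, 25, None]
-6 [None, None, None, 16, 21, 24, 25, 23, 25, 24, 23, None]
```

```bash
python3 -m creep '[{"fingers":0.1,"x":0,"y":-0.7,"z":-0.1,"twist":1.4},{"fingers":0.1,"x":0,"y":-1.4,"z":-0.2,"twist":2.8},{"fingers":0.1,"x":0,"y":-2.1,"z":-0.3,"twist":4.2},{"fingers":0.1,"x":0,"y":-2.8,"z":-0.4,"twist":5.6},{"fingers":0.1,"x":0,"y":-3.5,"z":-0.5,"twist":7},{"fingers":0.1,"x":0,"y":-4.2,"z":-0.6,"twist":8.4},{"fingers":0.1,"x":0,"y":-4.9,"z":-0.7,"twist":9.8},{"fingers":0.1,"x":0,"y":-5.4,"z":-0.76,"twist":11.2},{"fingers":0.1,"x":0.02,"y":-5.7,"z":-0.79,"twist":12.6},{"fingers":0.1,"x":0.02,"y":-5.8,"z":-0.79,"twist":14},{"fingers":0.1,"x":0.02,"y":-5.8,"z":-0.79,"twist":15.34},{"fingers":0.1,"x":0.02,"y":-5.8,"z":-0.79,"twist":15.34},{"fingers":0.1,"x":0.02,"y":-5.8,"z":-0.79,"twist":15.34},{"fingers":0.1,"x":0.02,"y":-5.8,"z":-0.79,"twist":15.34}]'; python3 goal.py .4931 -.3444 .078 -83.85; python3 - <<'E'
from m import *
s,p,R=tool()
for n in("scene","top"):
    im=grab(n,"32");W=cloud(im);L=(W-p)@R*1000;H=hsv(im);h,s_,v=[H[...,i].astype(int) for i in range(3)]
    m=((h<6)|(h>174))&(s_>140)&(v>50)&(abs(L[...,0]+41)<30)&(abs(L[...,1])<110)&(abs(L[...,2])<30)
    q=L[m]; e=q[abs(q[:,1])>35]
    print(n,len(q),"bar along y",np.percentile(q[:,1],[1,99]) if len(q) else "")
    if len(e)>15:
        f=np.polyfit(e[:,1],e[:,2],1); print("  across z@0 %.1f slope %.2f deg"%(f[1],np.degrees(f[0])),"top x",np.percentile(e[:,0],2))
    # white posts
    m=(s_<60)&(v>120)&(W[...,2]>.095)&(W[...,2]<.135)&(abs(W[...,0]-.493)<.11)&(abs(W[...,1]+.343)<.05)
    q=W[m]; 
    for sd in(1,-1):
        k=q[sd*(q[:,0]-.493)>0]
        if len(k)>3: print("  fork",sd,len(k),"mean",k.mean(0),"tips y",k[:,1].min(),k[:,1].max())
E
```

```text
time: 37.65
position: [0.4938, -0.3425, 0.2779]
tool_rot: [1.124, 1.262, -1.124]
ft_force: [1.0, 0.6, -1.6]
grip_width: 0.199
t=37.65 pos [ 0.4938 -0.3425  0.2779] jaw az -83.38 tilt [-0.0004 -0.0006] j [ 0.78  0.2  -0.25  1.44  0.05  1.5  -0.93] F [ 1.   0.6 -1.6] grip 0.199
  -> x 5.00 y -0.02 z 0.05 twist 0.09
scene 343 bar along y [-11.2573  90.7018]
  across z@0 -3.9 slope 1.39 deg top x -48.09348163414834
  fork 1 84 mean [ 0.5625 -0.3389  0.1189] tips y -0.36118903677079833 -0.31281830913853825
  fork -1 63 mean [ 0.4132 -0.3541  0.1184] tips y -0.3778146822122524 -0.32897468505146
top 474 bar along y [-90.8645  89.9683]
  across z@0 -1.9 slope 0.10 deg top x -49.124203503576574
  fork 1 48 mean [ 0.5634 -0.3248  0.1197] tips y -0.33875113369033727 -0.3108054266952041
  fork -1 62 mean [ 0.4156 -0.3509  0.1198] tips y -0.3768323549056877 -0.32976569363648395
```

View pics/scene32.png

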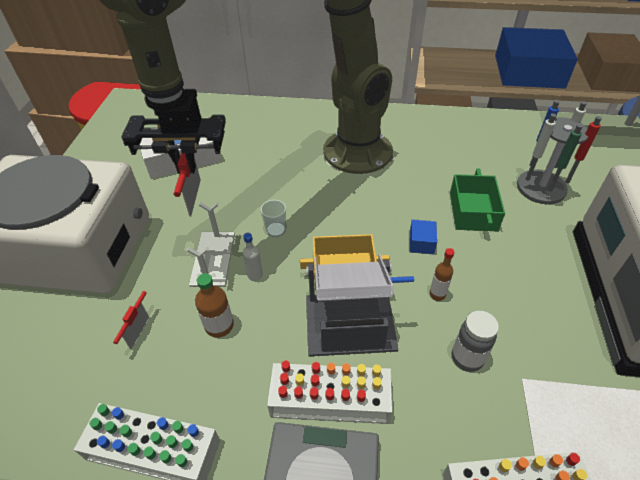

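```bash
python3 -m creep '[{"fingers":0.1,"x":0.6,"y":-0.02,"z":0.04,"twist":0.07},{"fingers":0.1,"x":1.4,"y":-0.02,"z":0.04,"twist":0.07},{"fingers":0.1,"x":2.2,"y":-0.02,"z":0.04,"twist":0.07},{"fingers":0.1,"x":3,"y":-0.02,"z":0.04,"twist":0.07},{"fingers":0.1,"x":3.6,"y":-0.02,"z":0.04,"twist":0.07},{"fingers":0.1,"x":4.1,"y":-0.02,"z":0.04,"twist":0.07},{"fingers":0.1,"x":4.4,"y":-0.02,"z":0.04,"twist":0.07},{"fingers":0.1,"x":4.65,"y":-0.02,"z":0.04,"twist":0.07},{"fingers":0.1,"x":4.85,"y":-0.02,"z":0.04,"twist":0.07},{"fingers":0.1,"x":4.97,"y":-0.02,"z":0.04,"twist":0.07},{"fingers":0.1,"x":4.97,"y":-0.02,"z":0.04,"twist":0.07},{"fingers":0.1,"x":4.97,"y":-0.02,"z":0.04,"twist":0.07}]'; python3 goal.py .4931 -.3444 .078 -83.85; python3 - <<'E'
from m import *
im=grab("scene","33");print(bar(im))
c=im["pixels"][180:300,150:290,::-1];cv2.imwrite("pics/c33.png",cv2.resize(c,None,fx=5,fy=5,interpolation=cv2.INTER_CUBIC))
E
```

```text
time: 38.75
position: [0.4934, -0.3452, 0.0802]
tool_rot: [1.131, 1.256, -1.131]
ft_force: [0.0, -1.0, -1.7]
grip_width: 0.199
t=38.75 pos [ 0.4934 -0.3452  0.0802] jaw az -83.96 tilt [0.0009 0.0009] j [ 0.77  0.31 -0.25  1.71  0.08  1.13 -0.96] F [ 0.  -1.  -1.7] grip 0.199
  -> x 0.06 y -0.01 z -0.02 twist -0.02
((array([ 534.2, -339.2]), 100.1, 18.3, 9.2), 244, array([0.1264, 0.1414]))
```

View pics/c33.png

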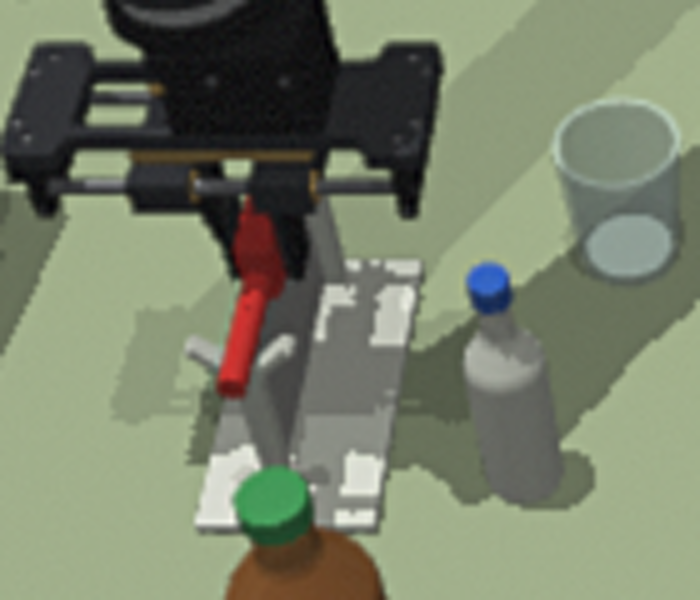

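The bar sits in both forks, with about 2 mm left to go. I'll lower it and release.

```bash
python3 -m creep '[{"fingers":0.1,"x":0.03,"y":0,"z":0,"twist":0},{"fingers":0.1,"x":0.07,"y":0,"z":0,"twist":0},{"fingers":0.1,"x":0.07,"y":0,"z":0,"twist":0},{"fingers":0.24,"x":0.07,"y":0,"z":0,"twist":0},{"fingers":0.3,"x":0.07,"y":0,"z":0,"twist":0},{"fingers":0.5,"x":0.07,"y":0,"z":0,"twist":0},{"fingers":0.5,"x":0.07,"y":0,"z":0,"twist":0},{"fingers":0.5,"x":0.07,"y":0,"z":0,"twist":0},{"fingers":0.5,"x":0.07,"y":0,"z":0,"twist":0},{"fingers":0.5,"x":-0.4,"y":0,"z":0,"twist":0},{"fingers":0.5,"x":-1.2,"y":0,"z":0,"twist":0},{"fingers":0.5,"x":-2.2,"y":0,"z":0,"twist":0},{"fingers":0.5,"x":-3.2,"y":0,"z":0,"twist":0},{"fingers":0.5,"x":-4,"y":0,"z":0,"twist":0}]'; python3 goal.py; python3 - <<'E'
from m import *
for n in("scene","top"):
    im=grab(n,"34");print(n,bar(im))
E
python3 hnd.py scene34; python3 tubfit.py 35
```

```text
time: 39.97
position: [0.4933, -0.3452, 0.2427]
tool_rot: [1.131, 1.254, -1.131]
ft_force: [0.3, -1.1, 0.7]
grip_width: 0.502
t=39.97 pos [ 0.4933 -0.3452  0.2427] jaw az -83.97 tilt [0.0019 0.0018] j [ 0.78  0.21 -0.25  1.5   0.05  1.43 -0.94] F [ 0.3 -1.1  0.7] grip 0.502
  -> x 0.00 y 0.00 z 0.00 twist 0.00
scene ((array([ 493.4, -342.2]), 181.6, 16.2, 4.97), 384, array([0.1243, 0.1393]))
top ((array([ 493.1, -342.4]), 181.7, 17.3, 7.83), 243, array([0.1244, 0.1358]))
scene34 99 handle stand x 114.0 z med 174.4 max 178.7
scene 307 x range [-111.1084  -27.3854] y range [-106.6328  102.3656]
   near 137 x@0 -107.3 slope -0.96 deg
  lug L 27 [-35.1302  97.6585]
  lug R 48 [-36.4902 -95.0899]
top 431 x range [-108.4425    6.5141] y range [-106.9577  103.8896]
   far 131 x@0 4.3 slope -0.81 deg
   near 33 x@0 -107.1 slope -1.00 deg
  lug L 54 [-34.567   93.1527]
  lug R 57 [-37.4319 -94.7931]
```

View pics/scene34.png

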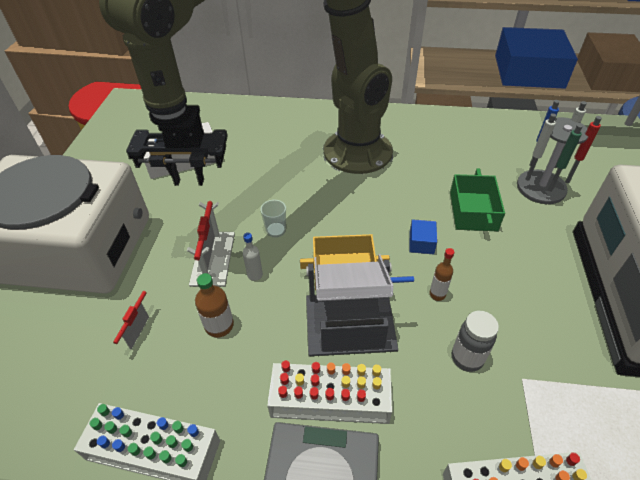

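View pics/top34.png

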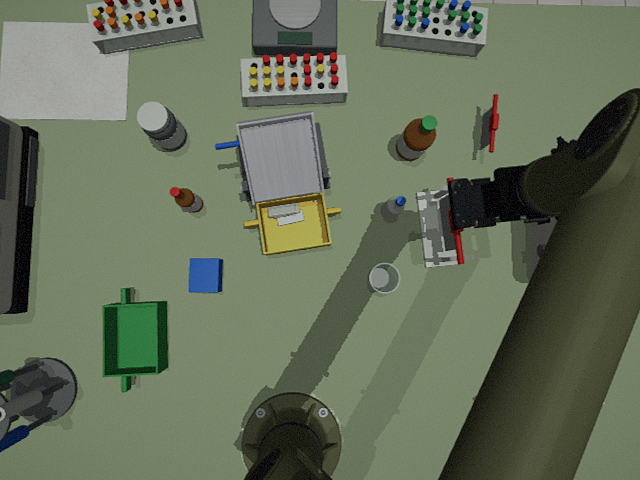

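```bash
python3 - <<'E'
from h import *
d=load("top34")["pixels"][185:262,240:345,::-1];d=cv2.resize(d,None,fx=7,fy=7,interpolation=cv2.INTER_CUBIC);d=cv2.convertScaleAbs(d,alpha=1.3,beta=0)
cv2.imwrite("pics/c34.png",d)
E
python3 goal.py .46 -.05 .33 -60
```

```text
t=40.17 pos [ 0.4934 -0.3452  0.2404] jaw az -83.97 tilt [0.0015 0.0016] j [ 0.78  0.21 -0.25  1.5   0.05  1.43 -0.94] F [-0.4  0.6 -0.8] grip 0.501
  -> x -2.25 y -0.05 z -7.42 twist -4.79
```

View pics/c34.png

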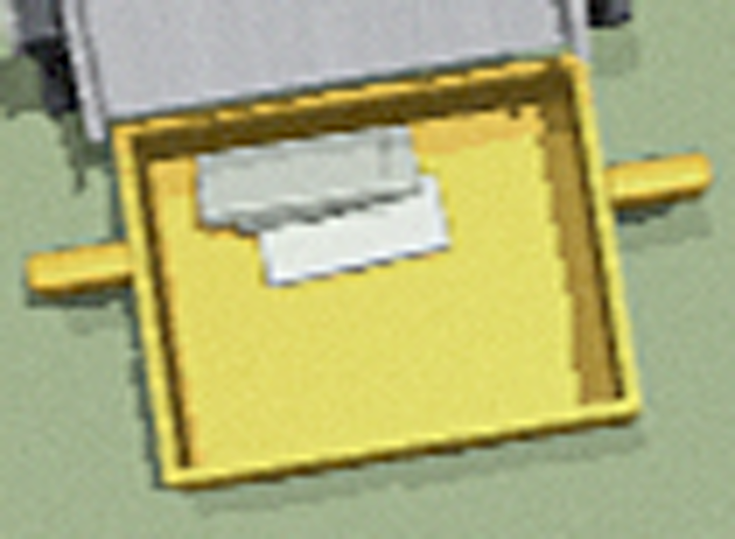

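```bash
python3 goal.py .45 -.02 .24 -80; python3 -m creep '[{"fingers":0.5,"x":0,"y":0,"z":-1,"twist":0},{"fingers":0.5,"x":0,"y":-0.3,"z":-2,"twist":0},{"fingers":0.5,"x":0,"y":-0.6,"z":-3,"twist":-0.8},{"fingers":0.5,"x":0,"y":-1,"z":-4,"twist":-0.8},{"fingers":0.5,"x":0,"y":-1.5,"z":-5,"twist":-0.8},{"fingers":0.5,"x":0,"y":-1.9,"z":-6,"twist":-0.8},{"fingers":0.5,"x":0,"y":-1.9,"z":-7,"twist":-0.8},{"fingers":0.5,"x":0,"y":-1.9,"z":-8,"twist":-0.8},{"fingers":0.5,"x":0,"y":-1.9,"z":-8.2,"twist":-0.8},{"fingers":0.5,"x":0,"y":-1.9,"z":-8.2,"twist":-0.8}]'; python3 - <<'E'
from m import *
im=grab("wrist","36")
E
python3 goal.py
```

```text
t=40.17 pos [ 0.4934 -0.3452  0.2404] jaw az -83.97 tilt [0.0015 0.0016] j [ 0.78  0.21 -0.25  1.5   0.05  1.43 -0.94] F [-0.4  0.6 -0.8] grip 0.501
  -> x -0.00 y -0.22 z -8.20 twist -0.79
time: 41.0
position: [0.3817, -0.0237, 0.2382]
tool_rot: [1.074, 1.29, -1.076]
ft_force: [-0.8, -0.9, -0.1]
grip_width: 0.499
t=41.05 pos [ 0.382  -0.0261  0.2383] jaw az -79.80 tilt [-0.002   0.0006] j [ 0.58 -0.29 -0.47  1.96 -0.13  1.44 -1.25] F [ 1.2 -0.3 -0.6] grip 0.499
  -> x 0.00 y 0.00 z 0.00 twist 0.00
```

View pics/wrist36.png

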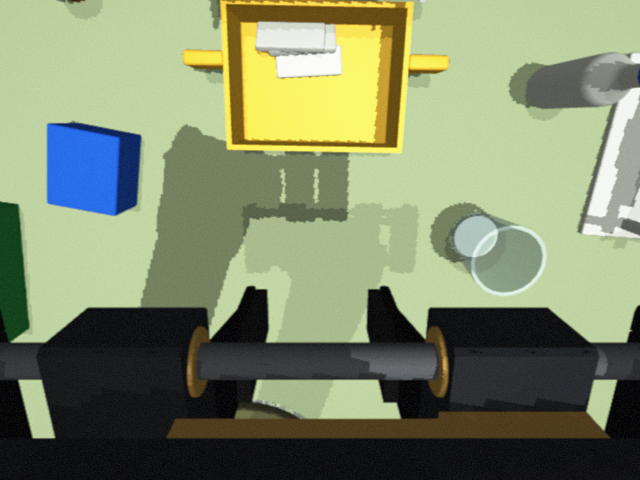

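I put the view point too close to the base, so joint 2 is near its end. I'll back out, then check the enlarged crop.

```bash
python3 -m creep '[{"fingers":0.5,"x":0,"y":0.5,"z":0,"twist":0},{"fingers":0.5,"x":-0.2,"y":1.2,"z":0,"twist":0},{"fingers":0.5,"x":-0.3,"y":1.7,"z":0,"twist":0},{"fingers":0.5,"x":-0.3,"y":1.7,"z":0,"twist":0}]'; python3 goal.py; python3 - <<'E'
from h import *
im=grab("wrist","37")
d=load("wrist36")["pixels"][0:160,180:450,::-1];cv2.imwrite("pics/c36.png",cv2.resize(d[0:90,50:190],None,fx=5.5,fy=5.5,interpolation=cv2.INTER_CUBIC))
E
```

```text
time: 41.38
position: [0.4528, -0.0162, 0.2506]
tool_rot: [1.082, 1.288, -1.079]
ft_force: [-1.0, -0.7, 0.6]
grip_width: 0.502
t=41.38 pos [ 0.4528 -0.0162  0.2506] jaw az -80.05 tilt [ 0.0006 -0.0023] j [ 0.57 -0.12 -0.54  1.81 -0.06  1.44 -1.35] F [-1.  -0.7  0.6] grip 0.502
  -> x 0.00 y 0.00 z 0.00 twist 0.00
```

View pics/c36.png

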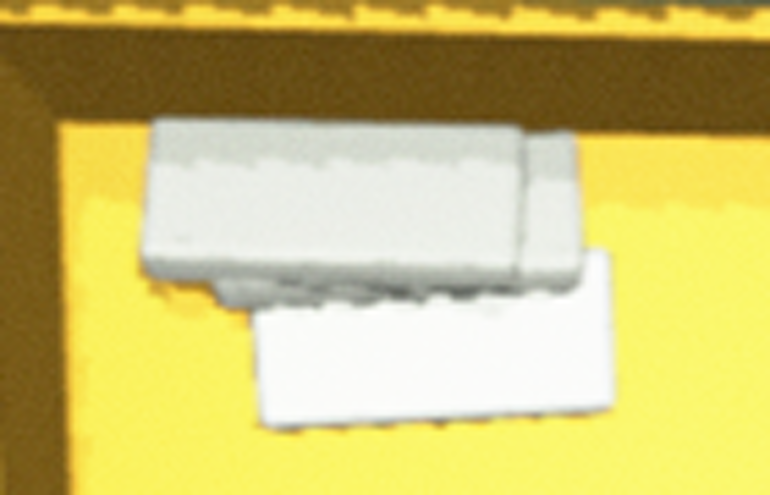

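View pics/wrist37.png

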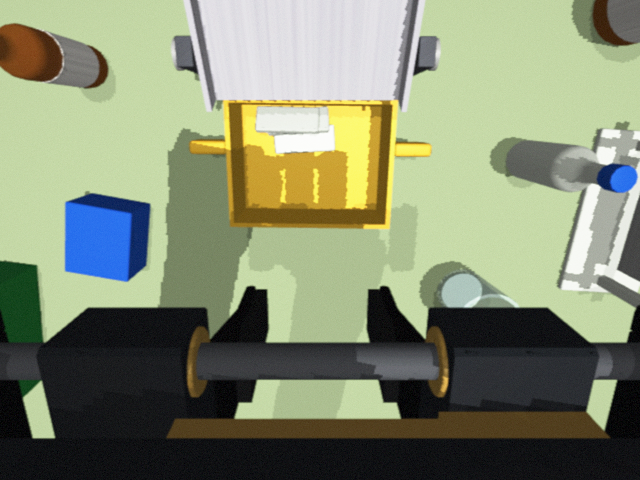

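The crop shows three cassettes in the tub: a stacked pair, the lower one offset to the right, and one in front at crop pixel (435,360). I'll let the arm settle, run a final bystander check, and hand in.

```bash
python3 -m creep '[{"fingers":0.5,"x":0,"y":0,"z":0,"twist":0},{"fingers":0.5,"x":0,"y":0,"z":0,"twist":0}]' ; python3 - <<'E'
from m import *
im=grab("scene","38");print(bar(im))
a=load("scene0");d=np.abs(a["pixels"].astype(int)-im["pixels"].astype(int)).max(-1)
for nm,(x0,y0,x1,y1) in dict(vial_a=(428,245,458,303),vial_b=(240,230,265,283),flask_a=(195,272,236,338),flask_b=(450,310,500,370),beaker=(258,198,290,238),tip_box=(405,216,442,256)).items():
    print(nm,"frac changed",round(float((d[y0:y1,x0:x1]>40).mean()),3))
E
python3 hnd.py scene38; python3 -c "
from bench import workorder; print(workorder.close_job())"
```

```text
time: 41.6
position: [0.4488, -0.0162, 0.2504]
tool_rot: [1.08, 1.288, -1.082]
ft_force: [-1.2, -0.2, -0.9]
grip_width: 0.503
((array([ 492.4, -342.6]), 184.7, 16.9, 6.37), 394, array([0.1243, 0.1393]))
vial_a frac changed 0.125
vial_b frac changed 0.0
flask_a frac changed 0.0
flask_b frac changed 0.022
beaker frac changed 0.0
tip_box frac changed 0.0
scene38 100 handle stand x 114.0 z med 174.4 max 177.8
the job is handed in; nothing more can be done
None
```

The job is done and handed in at 41.6 s. The tub is under the lip, the tray is tipped, all three cassettes are in the tub and the scraper is back in its rest.

**What went wrong on the way:**
- **Tub:** the first lift by its wall tilted it about 30°, so I set it down, carried it by a lug and slid it into place by its wall.
- **Shallow grips:** one try at the tub wall and one at the tray handle slipped. The wrist depth showed the finger ends about 27 mm short of the reported TCP, so I corrected for that from then on.
- **Joint limit:** I mistyped one late viewing move, which took joint 2 to −0.29 (limit −0.30). I backed out straight away.

**Last checks:**
- **Cassettes:** the wrist view shows three in the tub, a stacked pair and one in front, and the tray floor is empty. The fingers did not touch them.
- **Tub:** centred about 51 mm ahead of the stand's origin (50 intended), within 1–2 mm sideways. It is turned about 0.9° from square.
- **Tray:** the handle has risen 44 mm, which matches the full stop. Plane fits gave 0.53–0.54 rad instead of 0.50; I trust the handle.
- **Scraper:** the bar is back within about 1 mm of where it hung, at the same height.
- **Bystanders:** four of the six look unchanged. In vial_a's image window 12.5% of pixels differ and in flask_b's 2%. I took these for shadow and the moved handle, since both stand at the same pixels in the top view, but I did not measure them separately.

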